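Pin the relief panel and hold the carving board at the set slope

ROBOT

A 6-joint arm with a two-finger parallel gripper is mounted at the origin on the work surface. World frame = base frame: x ahead of the robot, y to its left, z up, the work surface at z = 0. Lengths are in m, angles in degrees, forces in N, time in s.
With the tool pointing down it reaches from about 0.4 to 0.825 m from the base axis. Payload 7 kg.
Tool frame: the origin (TCP) lies at the very end of the fingers, on their centre line; the grasp point (between the pads) lies 19 mm behind it; z points along the fingers, x is the direction in which the jaws open and shut, and the axes are right-handed (so a half turn about z gives the same grasp; the last joint's range is limited). The gripper opens to 88 mm and grips with 3 to 60 N. Pads are 19 mm wide; open, the fingers measure 130 mm over their backs; the gripper's body (78 mm by 193 mm) begins 47 mm behind the grasp point.
Start: joints at [93.226, 20.546, 0.682, 0, -70.136, -16.507], TCP at [0.155, 0.657, 0.201] pointing down, gripper open.
Joint ranges: [-176.03, 176.03], [-82.01, 121.73], [-58.28, 71.71], [-173.87, 95.51], [-174.79, -0.11], [-173.66, 173.66]. Speed limits (degrees/s): [136.94, 136.94, 172.46, 180, 180, 180].

INTERFACE

Orientations are given as [roll, pitch, yaw] about the fixed x, y, z axes, in that order (R = Rz(yaw) Ry(pitch) Rx(roll)).
In Python, from plant import get_state, optics, order, finder gives the robot as it stands.
- The arm moves only by the shell command python3 -m crank 'ROWS' [FORCE]. ROWS is JSON, a list of rows, each an object of numbers: "dx", "dy", "dz": the shift along the tool's x, y, z in mm; "wx", "wy", "wz": the turn, a rotation vector about the tool's x, y, z in degrees; "hand": the opening in per cent of the stroke, from 0 (shut) to 100 (fully open). A call has 1 to 10 rows; each row shifts and turns the commanded pose from where the row before left it, along the tool's axes as they then stand; what a row does not reach is not made up. A row lasts 1/8 s, in which the tool goes at most 62.5 mm and 10.7 degrees, less where a joint would pass 70% of its speed; a pose out of reach is approached as far as the arm can. A call is refused whole if a number of a shift passes 62.5 or a number of a turn 10.7, either way. A call with a gripper value outside its range is refused whole. The fingers move at their own pace and stop on an object; FORCE is the grip in N (left out, the last holds). Time passes only in rows, so rows that do not move let the fingers close. It gives the time, the measured TCP pose, the force and the opening at its end, in the units of the state.
- get_state(): the state, without advancing time (a new reading comes with each control period).
- optics.capture(name): name is "side" or "top" or "wrist"; returns the picture (480x640x3 uint8, blue, green, red); there is no depth.
- optics.calibration(name): a dict with "intrinsics" (3x3 intrinsics, pixels), "R" (3x3) and "t" (3): a world point X has camera coordinates R X + t; the wrist camera has in their place "T_tool_cam" (4x4, takes a point from camera to tool coordinates, whose origin is the TCP and whose axes are the tool frame's). Camera axes: x right, y down, z forward; pixel columns grow to the right and rows downward; lengths in m; the calibration is good to about 2 mm. A picture is of the moment at which its call begins: read the wrist's pose just before it. calibration takes no time and is no camera call.
- order.close_job(): hands the job in, once; it reports no verdict.
Trained networks look in the newest picture that a camera, given by its name, has taken for a name from the list of things; names that differ only in an ending like _2 or _b are one class to them, and where a whole thing is asked for, a point or a joint stands for the part that bears it (a point fixed in the world has none). Each returns a list of dicts, best first, with "conf" (0 to 1); they miss things now and then, are a little off and sometimes report something else, mostly with a low value. They report only what shows in the picture. A call takes as long as a camera call.
- finder.masks_of(thing, camera): "mask" (480x640 bool, what is visible of it) and "rect" ([centre column, centre row, width, height] in pixels, round what is visible of it).
- finder.place_of(thing, camera): "centre" ([column, row] in pixels: a listed point, or the origin of a listed thing).
The state is a dict: "time_s": time; "joints": joint angles; "qd": joint speeds; "joint_torque": joint torques, N m; "tcp_pos": TCP position; "eef_rot": TCP orientation; "contact_force": force on the tool from outside, world axes, zero at the start; "moment": the same for the moment, N m; "gripper_width": finger opening in m.
Only numpy, scipy, OpenCV 4.12 (cv2) and the standard library are available. Lean on these libraries where they do the work, as an engineer would, in place of code of your own. Each camera call takes 0.05 s, during which the arm holds its last target.

TASK

Get this relief panel ready to carve: drive its hold-down peg fully home with the mallet, never with the gripper itself and without the mallet knocking the panel, then lay the mallet back down on the table. Then lift the tilting board by its bar until its brass pointer lines up with the red index on the quadrant. Finish still holding it steadily there: the wing nuts are slack, so the board would fall, and I tighten them while you hold; leave the index, the panel's seating and everything else on the table as they are.

Things in the scene. Friction and masses are not known exactly. Their poses are not given: they have to be found in the camera images.
- mallet_head (a point): Centre of a small wooden carving mallet's dark head (mallet 380 g), an eight-sided prism 90 mm long, 60 mm across flats. Its axis is the mallet's x axis, +x away from the handle. It lies on a flat on the table: axis level, this point 30 mm up, z up. Any long flat may strike. The mallet's centre of mass is about 20 mm behind this point, inside the head.
- mallet_grip (a point): Point on the axis of the mallet's light-wood handle, 26 mm behind the head's rear face and 71 mm behind the head's centre. The handle is eight-sided, 26 mm across flats, with upright flats at its two sides as it lies, 120 mm long. Same axes as the head; 30 mm above the table as it lies.
- peg_top (a point): Centre of the flat top of the hold-down peg's round dark-wood head (32 mm wide, 12 mm thick), at the middle of the panel's edge nearest the lifting bar, 94 mm from the bar's axis. z points out of the panel. Home, the head rests on the panel: its top is 12.5 mm above the panel's face, 65.5 mm above the table with the board down.
- peg (a joint): How far the peg has been driven, m: starts between 0 and 0.003, fully home (its stop) at 0.016. A spring grips its shank: about 11 N moves it, and it stays where it is left.
- panel_mid (a point): Centre of the underside of the pale limewood panel, 190 x 240 x 20 mm (x, y, z), with flowers carved in low relief (up to 8 mm proud of its face, not near the peg). It is loose: it lies on the board between three dark battens and the peg's shank passes through it. 360 g, can vary by a fifth.
- seat (a point): The place on the board's upper face where the panel's underside centre belongs. Fixed to the board, turns with it.
- bar (a point): Middle of the lifting bar: a round light-wood rod, 18 mm thick, along y, 148 mm clear between its cheeks, at the board's free edge towards the robot. Board down, its axis is 64 mm above the table, 290 mm from and 40 mm above the hinge axis. The board's face is 31 mm below it and ends 22 mm nearer the hinge, so fingers can straddle the bar from above; it can turn between them.
- board (a joint): Tilt of the board (262 x 300 mm, 550 g), rad: 0 = lying on its base, growing as the bar's edge rises (the bar swings up and towards the hinge, away from the robot). It turns freely and nothing holds it up: let go, it falls. With the panel the bar takes about 4 to 5 N to lift.
- hinge (a point): Middle of the board's hinge axis, on the side away from the robot, 24 mm above the table. The axis is the y axis of this frame, x points away from the robot at yaw 0, z up. The easel is fixed to the table, each time at another place and yaw. Its two aluminium quadrant plates stand 176 mm to either side of the middle and rise to 205 mm above the table: carry things over them.
- pointer (a point): Tip point of the brass pointer on the board's left (+y) side, at the rim of the slotted aluminium quadrant plate. 222 mm from the hinge axis, 3 mm above it when the board is down, 176 mm to the +y side. It rises with the board.
- index_mark (a point): The point on the red index (a red block about 32 x 20 x 12 mm, clamped on the rim of the left quadrant) where the pointer must come: when the board is at the set slope, this and the pointer are the same point. Same 222 mm radius about the hinge axis.
- index (a joint): Angle of the red index, rad, on the same scale as the board's tilt: the board is at the set slope when its tilt equals this. Between 0.40 and 0.75. The index is stiff; do not shift it.
- gouge_wide: Wide gouge, 235 mm long, lying on the table; leave it. Origin under the butt of its handle, blade to +x.
- gouge_narrow: Narrow gouge, 235 mm long; leave it. Origin under the butt of its handle, blade to +x.
- cup: Blue cup, 82 mm wide, 95 mm high; leave it. Origin under its centre.
- offcut: Pale offcut of wood, 85 x 45 x 30 mm; leave it. Origin under its centre.
- wax_tin: Round yellow wax tin with brass lid, 76 mm wide, 28 mm high; leave it. Origin under its centre.
- hone: Strop block, 200 x 55 x 26 mm, on the table; leave it. Origin under its centre.

How it is judged (in metres and radians):
On the way, in this order (a step that is already met when the one before it is completed fails the run):
1. the peg is driven home by the mallet (value of joint peg above 0.014 m and contact force between mallet and peg above 0.5 N).
2. the mallet lies on the table again, let go (height (world z) of mallet_head below 0.04 m and contact force between the fingers and mallet below 0.2 N and linear speed of mallet below 0.05 m/s), for 0.3 s.
3. the board is held at the red index (distance between pointer and index_mark below 0.01 m and contact force between the fingers and board above 1 N and distance between the grasp point and bar below 0.08 m), for 0.3 s.
At the end, for the whole second after the job is handed in: The gripper holds the board still by its bar (grasp point within 80 mm of the bar's middle), pointer within 10 mm of the red index (2.5 degrees), peg home within 2 mm, panel within 6 mm of its seat, mallet at rest on the table, not touching gripper or board (all of step 3 and velocity of joint board between -0.05 and 0.05 rad/s and value of joint peg above 0.014 m and distance between panel_mid and seat below 0.006 m and height (world z) of mallet_head between 0.02 and 0.04 m and linear speed of mallet below 0.05 m/s and contact force between mallet and board below 0.1 N and contact force between the fingers and mallet below 0.1 N); the arm keeps its last pose, push and grip.
It fails at once if the mallet knocks the panel (contact force between mallet and panel above 4 N).
It fails at once if the peg is pushed by the gripper or arm (contact force between any of the fingers, the arm and peg above 2 N).
It fails at once if the red index is shifted (distance of index_mark from where it was at the start of the episode above 0.006 m).
It fails at once if something else on the table is disturbed (distance of any of gouge_wide, gouge_narrow, cup, offcut, wax_tin, hone from where it was at the start of the episode above 0.03 m).
It also fails if it takes over 64 s, if anything falls off the work surface, if the arm or the gripper's body presses on something with over 40 N, if the wrist force passes 120 N, or if a joint passes its speed limit or range.

## Working session

There is one attempt and no reset: what is moved stays moved. The work goes in short steps, Python scripts to look and compute and a shell command to move; the robot and the scene stay as the last step left them, time stands still between calls to the robot, and variables do not carry over. Pictures are saved under pics/ and viewed, and the job is handed in when it is done.

```bash
ls; mkdir -p pics; python3 - <<'E'
from plant import get_state, optics
import cv2
print(get_state())
for n in ("side","top","wrist"):
    cv2.imwrite(f"pics/{n}0.png",optics.capture(n)); c=optics.calibration(n); print(n,c)
E
```

```text
pics
{'time_s': 0.0, 'joints': array([ 9.32279362e+01,  2.05920040e+01,  6.33157772e-01, -1.99326182e-02,
       -7.01340994e+01, -1.65061487e+01]), 'qd': array([ 0.00415293, -0.02892473,  0.01025121,  0.04484956, -0.03930458,
        0.01557033]), 'joint_torque': array([ 1.11887985e-03, -5.82712805e+01,  2.93059409e+01,  6.99733749e+00,
        6.94596136e-03, -1.58343018e-04]), 'tcp_pos': array([0.15495102, 0.65643309, 0.1997122 ]), 'eef_rot': array([-1.79991555e+02, -9.44393894e-02, -1.03285008e+02]), 'contact_force': array([-0.48357296, -0.03459704, -0.19791236]), 'moment': array([-0.00864936,  0.01640225,  0.02048254]), 'gripper_width': 0.08758976448309092}
side {'intrinsics': array([[449.96967369,   0.        , 314.29693229],
       [  0.        , 449.96967369, 237.13577472],
       [  0.        ,   0.        ,   1.        ]]), 'R': array([[-0.96031022, -0.27867454, -0.01203223],
       [-0.20874626,  0.74661097, -0.63166215],
       [ 0.18501156, -0.60407993, -0.77515041]]), 't': array([0.55556296, 0.14340056, 1.16233646])}
top {'intrinsics': array([[625.05296676,   0.        
[... 153 characters left out ...]
86107, -0.01359556],
       [-0.99605222,  0.01080538, -0.08810918],
       [ 0.08824384,  0.01269216, -0.99601804]]), 't': array([0.04943451, 0.58282566, 1.77080541])}
wrist {'intrinsics': array([[330.47009621,   0.        , 317.76015875],
       [  0.        , 330.47009621, 241.06226024],
       [  0.        ,   0.        ,   1.        ]]), 'T_tool_cam': array([[ 9.99999707e-01,  3.61958986e-04, -6.75006027e-04,
         1.04204046e-04],
       [-1.45043568e-04,  9.54835532e-01,  2.97134793e-01,
        -8.15514295e-02],
       [ 7.52070347e-04, -2.97134607e-01,  9.54835305e-01,
        -1.82725568e-01],
       [ 0.00000000e+00,  0.00000000e+00,  0.00000000e+00,
         1.00000000e+00]])}
```

View pics/side0.png

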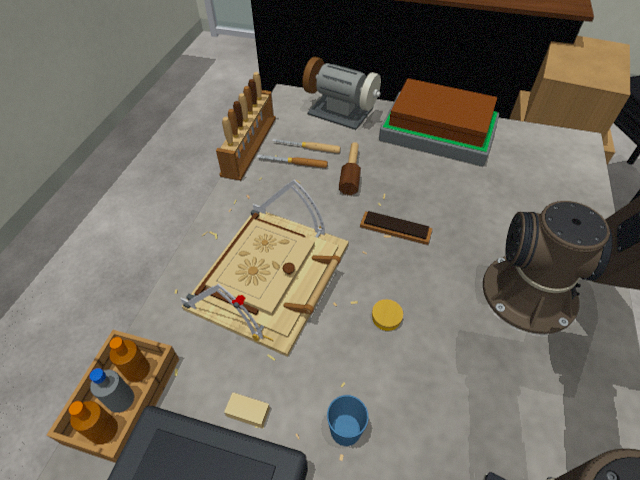

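View pics/top0.png

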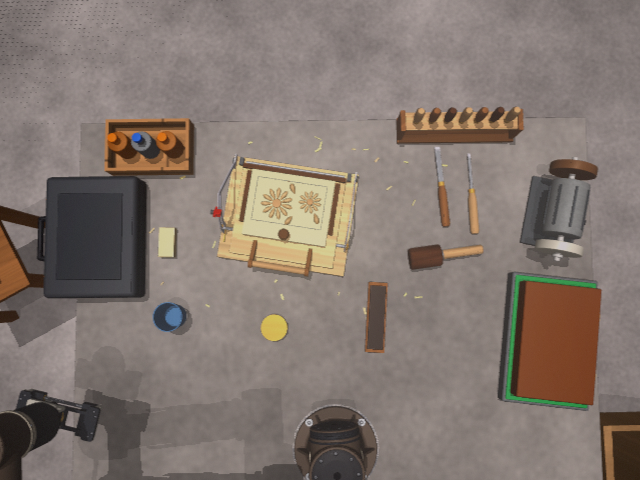

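View pics/wrist0.png

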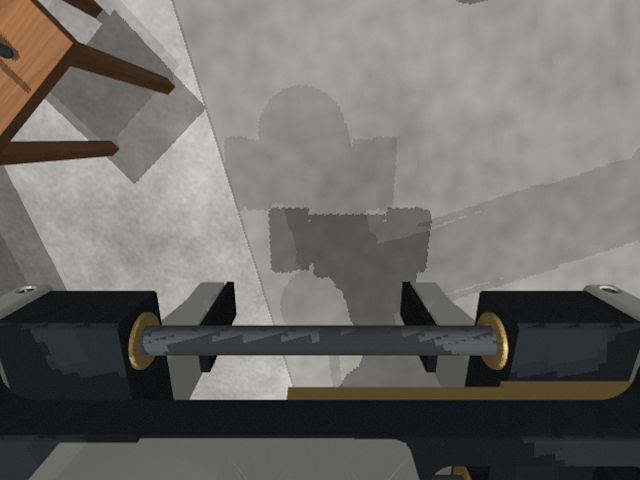

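```bash
python3 - <<'E'
from plant import get_state, finder
for cam in ("side","top"):
  for th in ("mallet_head","mallet_grip","peg_top","bar","hinge","pointer","index_mark","panel_mid","cup","wax_tin","hone","offcut"):
    print(cam,th,[(d["conf"],d["centre"]) for d in finder.place_of(th,cam)[:2]])
print(get_state()["time_s"])
E
```

```text
side mallet_head [(0.69, [353.0, 176.7]), (0.33, [340.2, 150.7])]
side mallet_grip [(0.65, [328.5, 170.8]), (0.6, [348.7, 163.7])]
side peg_top [(0.6, [288.2, 264.7]), (0.59, [261.6, 339.2])]
side bar [(0.85, [322.6, 284.7])]
side hinge [(0.78, [230.4, 253.6])]
side pointer [(0.7, [266.1, 339.3]), (0.65, [264.2, 266.5])]
side index_mark [(0.64, [237.0, 302.4])]
side panel_mid [(0.81, [262.6, 266.7])]
side cup [(0.62, [346.6, 427.9])]
side wax_tin [(0.67, [387.7, 318.2]), (0.44, [351.0, 177.1])]
side hone [(0.83, [395.4, 231.1])]
side offcut [(0.56, [249.3, 412.1]), (0.53, [395.5, 230.8])]
top mallet_head [(0.8, [427.0, 253.6])]
top mallet_grip [(0.9, [450.1, 253.5])]
top peg_top [(0.58, [283.3, 237.3])]
top bar [(0.79, [277.1, 269.2]), (0.43, [295.0, 170.1])]
top hinge [(0.9, [296.1, 171.1])]
top pointer [(0.65, [222.0, 237.1])]
top index_mark [(0.56, [217.8, 207.8]), (0.55, [291.2, 206.8])]
top panel_mid [(0.87, [289.2, 204.0])]
top cup [(0.75, [372.7, 316.2]), (0.71, [174.9, 319.1])]
top wax_tin [(0.95, [273.2, 328.2]), (0.54, [221.2, 237.2])]
top hone [(0.61, [373.4, 317.9])]
top offcut [(0.56, [166.1, 241.3]), (0.55, [216.5, 207.6])]
1.35
```

```bash
cat > h.py <<'E'
import numpy as np
from plant import optics,get_state
from scipy.spatial.transform import Rotation as Rn
def ray(cam,px):
    c=optics.calibration(cam); K=c["intrinsics"]; d=np.linalg.inv(K)@np.array([px[0],px[1],1.])
    if cam=="wrist":
        s=get_state(); R=Rn.from_euler("xyz",s["eef_rot"],degrees=True).as_matrix(); T=c["T_tool_cam"]
        o=np.array(s["tcp_pos"])+R@T[:3,3]; return o,R@T[:3,:3]@d
    R,t=c["R"],c["t"]; return -R.T@t,R.T@d
def atz(cam,px,z):
    o,d=ray(cam,px); return o+d*(z-o[2])/d[2]
def tri(l):
    A=np.zeros((3,3));b=np.zeros(3);L=[]
    for cam,px in l:
        o,d=ray(cam,px);d=d/np.linalg.norm(d);P=np.eye(3)-np.outer(d,d);A+=P;b+=P@o;L.append((o,P))
    x=np.linalg.solve(A,b); return x,[np.linalg.norm(P@(x-o)) for o,P in L]
def proj(cam,X):
    c=optics.calibration(cam)
    if cam=="wrist":
        s=get_state(); R=Rn.from_euler("xyz",s["eef_rot"],degrees=True).as_matrix(); T=c["T_tool_cam"]
        x=T[:3,:3].T@(R.T@(np.array(X)-s["tcp_pos"])-T[:3,3])
    else: x=c["R"]@np.array(X)+c["t"]
    p=c["intrinsics"]@x; return p[:2]/p[2]
E
python3 - <<'E'
from h import *
np.set_printoptions(precision=4,suppress=True)
P=dict(head=((353,176.7),(427,253.6)),grip=((348.7,163.7),(450.1,253.5)),peg=((288.2,264.7),(283.3,237.3)),bar=((322.6,284.7),(277.1,269.2)),hinge=((230.4,253.6),(296.1,171.1)),pointer=((266.1,339.3),(222,237.1)),index=((237,302.4),(217.8,207.8)),panel=((262.6,266.7),(289.2,204)),tin=((387.7,318.2),(273.2,328.2)))
z=dict(head=.03,grip=.03,peg=.08,bar=.064,hinge=.024,pointer=.027,index=.14,panel=.033,tin=0)
for k,(s,t) in P.items():
    x,r=tri([("side",s),("top",t)]); print(k,x,np.round(r,4),"top@z",atz("top",t,z[k])[:2],"side@z",atz("side",s,z[k])[:2])
E
```

```text
head [ 0.538  -0.2684  0.0311] [0.0071 0.0071] top@z [ 0.5451 -0.2676] side@z [ 0.5311 -0.2701]
grip [ 0.5523 -0.3337  0.0231] [0.0072 0.0072] top@z [ 0.5447 -0.3335] side@z [ 0.558  -0.3252]
peg [0.5974 0.1408 0.0864] [0.0066 0.0066] top@z [0.5916 0.1396] side@z [0.6058 0.1376]
bar [0.5068 0.1593 0.0611] [0.0033 0.0033] top@z [0.5034 0.1585] side@z [0.5095 0.1616]
hinge [0.7889 0.1048 0.0191] [0.0021 0.0021] top@z [0.79   0.1052] side@z [0.7846 0.1076]
pointer [0.6012 0.3206 0.0262] [0.002 0.002] top@z [0.5992 0.3199] side@z [0.603  0.3214]
index [0.6646 0.3104 0.149 ] [0.0022 0.0022] top@z [0.6681 0.3127] side@z [0.6657 0.3053]
panel [0.6897 0.1247 0.0227] [0.0042 0.0042] top@z [0.6923 0.1253] side@z [0.6818 0.1307]
tin [0.3373 0.1751 0.0041] [0.0008 0.0008] top@z [0.3362 0.1754] side@z [0.338  0.1728]
```

```bash
python3 -m crank '[{"dx":36,"dy":-46,"dz":-12,"hand":100},{"dx":36,"dy":-46,"dz":-12},{"dx":36,"dy":-46,"dz":-12},{"dx":36,"dy":-46,"dz":-12},{"dx":36,"dy":-46,"dz":-12},{"dx":36,"dy":-46,"dz":-12},{"dx":36,"dy":-46,"dz":-12},{"dx":36,"dy":-46,"dz":-12},{"dx":36,"dy":-46}]' 60; python3 -m crank '[{"wz":10},{"wz":10},{"wz":10},{"wz":10},{"wz":10},{"wz":10},{"wz":10}]'; cat >> h.py <<'E'
def go(x,y,z,yaw):
    "delta to a tool-down target, in the present tool's axes (mm), and turn wz (deg)"
    s=get_state(); R=Rn.from_euler("xyz",s["eef_rot"],degrees=True)
    Rt=Rn.from_euler("xyz",[180,0,yaw],degrees=True)
    d=np.array([x,y,z])-s["tcp_pos"]
    rv=(R.inv()*Rt).as_rotvec(degrees=True)
    print("t",s["time_s"],"tcp",np.round(s["tcp_pos"],4),"rot",np.round(s["eef_rot"],1),"F",np.round(s["contact_force"],1),"w",round(s["gripper_width"],4))
    print("now-axes mm",np.round(R.inv().apply(d)*1000,1),"final-axes mm",np.round(Rt.inv().apply(d)*1000,1),"rotvec",np.round(rv,1))
E
python3 -c "
from h import *
go(.53,-.23,.3,-173)"
```

```text
t 1.35 tcp [0.1551 0.6569 0.2006] rot [ 180.    -0.  -103.3] F [-0.3 -0.3  0.6] w 0.0876
now-axes mm [ 777.1 -568.7  -99.3] final-axes mm [-264.  -926.   -99.4] rotvec [-0.  -0.  69.7]validation failed for argument at $[0]...
validation failed for argument at $[0]...
```

```bash
python3 -m crank '[{"dx":36,"dy":-46,"dz":-12,"wx":0,"wy":0,"wz":0,"hand":100},{"dx":36,"dy":-46,"dz":-12,"wx":0,"wy":0,"wz":0,"hand":100},{"dx":36,"dy":-46,"dz":-12,"wx":0,"wy":0,"wz":0,"hand":100},{"dx":36,"dy":-46,"dz":-12,"wx":0,"wy":0,"wz":0,"hand":100},{"dx":36,"dy":-46,"dz":-12,"wx":0,"wy":0,"wz":0,"hand":100},{"dx":36,"dy":-46,"dz":-12,"wx":0,"wy":0,"wz":0,"hand":100},{"dx":36,"dy":-46,"dz":-12,"wx":0,"wy":0,"wz":0,"hand":100},{"dx":36,"dy":-46,"dz":-12,"wx":0,"wy":0,"wz":0,"hand":100},{"dx":36,"dy":-46,"dz":0,"wx":0,"wy":0,"wz":0,"hand":100}]' 60
python3 -c "
from h import *
go(.53,-.23,.3,-173)"
```

```text
time_s: 2.48
tcp_pos: [0.485, 0.2452, 0.2982]
eef_rot: [-179.9, 0.1, -103.3]
contact_force: [1.4, -0.3, -0.9]
gripper_width: 0.0878
t 2.475 tcp [0.485  0.2452 0.2982] rot [-1.799e+02  1.000e-01 -1.033e+02] F [ 1.4 -0.3 -0.9] w 0.0878
now-axes mm [ 452.2 -152.8   -2.5] final-axes mm [  13.2 -477.1   -1.8] rotvec [-0.   0.2 69.7]
```

```bash
python3 -m crank '[{"dx":58,"dy":-19,"dz":0,"wx":0,"wy":0,"wz":0,"hand":100},{"dx":58,"dy":-19,"dz":0,"wx":0,"wy":0,"wz":0,"hand":100},{"dx":58,"dy":-19,"dz":0,"wx":0,"wy":0,"wz":0,"hand":100},{"dx":58,"dy":-19,"dz":0,"wx":0,"wy":0,"wz":0,"hand":100},{"dx":58,"dy":-19,"dz":0,"wx":0,"wy":0,"wz":0,"hand":100},{"dx":58,"dy":-19,"dz":0,"wx":0,"wy":0,"wz":0,"hand":100},{"dx":58,"dy":-19,"dz":0,"wx":0,"wy":0,"wz":0,"hand":100},{"dx":58,"dy":-19,"dz":0,"wx":0,"wy":0,"wz":0,"hand":100},{"dx":58,"dy":-8,"dz":0,"wx":0,"wy":0,"wz":0,"hand":100}]' 60
python3 -m crank '[{"dx":0,"dy":0,"dz":0,"wx":0,"wy":0,"wz":10,"hand":100},{"dx":0,"dy":0,"dz":0,"wx":0,"wy":0,"wz":10,"hand":100},{"dx":0,"dy":0,"dz":0,"wx":0,"wy":0,"wz":10,"hand":100},{"dx":0,"dy":0,"dz":0,"wx":0,"wy":0,"wz":10,"hand":100},{"dx":0,"dy":0,"dz":0,"wx":0,"wy":0,"wz":10,"hand":100},{"dx":0,"dy":0,"dz":0,"wx":0,"wy":0,"wz":10,"hand":100},{"dx":0,"dy":0,"dz":0,"wx":0,"wy":0,"wz":10,"hand":100},{"dx":0,"dy":0,"dz":0,"wx":0,"wy":0,"wz":0,"hand":100}]'
python3 - <<'E'
from h import *
from plant import finder
import cv2
im=optics.capture("wrist"); cv2.imwrite("pics/w1.png",im)
for th,z in (("mallet_head",.03),("mallet_grip",.03)):
    for d in finder.place_of(th,"wrist")[:2]: print(th,d["conf"],d["centre"],atz("wrist",d["centre"],z))
m=finder.masks_of("mallet_head","wrist")
for d in m[:2]: print(d["conf"],d["rect"])
go(.545,-.333,.3,-173); print(get_state()["joints"])
E
```

```text
time_s: 3.6
tcp_pos: [0.5194, -0.3004, 0.2964]
eef_rot: [180.0, -0.0, -103.3]
contact_force: [1.4, 0.5, -0.4]
gripper_width: 0.0876
time_s: 4.6
tcp_pos: [0.5193, -0.2983, 0.2967]
eef_rot: [-180.0, 0.0, -173.2]
contact_force: [0.7, 0.6, -0.8]
gripper_width: 0.0879
mallet_head 0.65 [300.4, 224.2] [ 0.54027058 -0.26109839  0.03      ]
mallet_grip 0.92 [301.3, 172.3] [ 0.54663797 -0.33244888  0.03      ]
0.65 [302.5, 179.5, 44.0, 166.3]
t 4.8 tcp [ 0.5194 -0.2983  0.2967] rot [ 180.     0.  -173.1] F [-1.3 -0.5 -0.1] w 0.0873
now-axes mm [-21.3 -37.5  -3.3] final-axes mm [-21.2 -37.6  -3.3] rotvec [ 0.   0.  -0.1]
[-1.11954739e+01  1.07713951e+01 -3.16377351e-01 -2.57437875e-03
 -7.89091780e+01  1.80757477e+01]
```

View pics/w1.png

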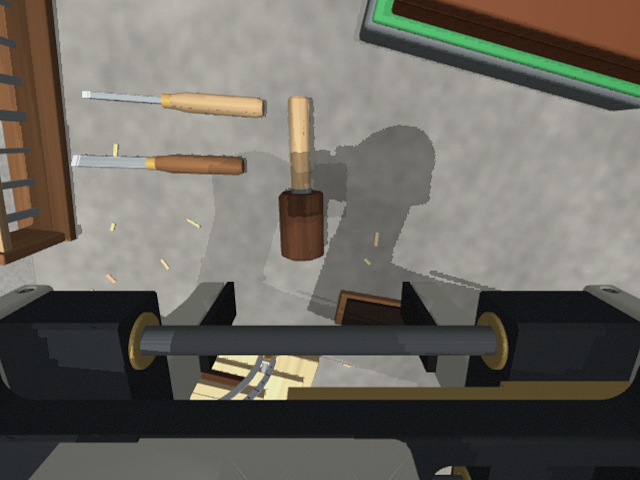

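```bash
python3 - <<'E'
from h import *
from plant import finder
import cv2
m=finder.masks_of("mallet_head","wrist")[0]["mask"]
ys,xs=np.nonzero(m); 
C=[]
for r in range(ys.min()+4,ys.max()-3,6):
    c=xs[ys==r]; C.append(atz("wrist",(c.mean(),r),.03)[:2])
C=np.array(C); p=np.polyfit(C[:,1],C[:,0],1); print("yaw",np.degrees(np.arctan2(1,p[0])), C[0],C[-1])
f=xs[ys==ys.max()-2]; print("front edge bottom/at z.03",atz("wrist",((f.min()+f.max())/2,ys.max()),.03),atz("wrist",((f.min()+f.max())/2,ys.max()),.06))
gx=np.polyval(p,-.333); print(gx)
for g in [(np.polyval(p,-.333),-.333)]: go(*g,.011,np.degrees(np.arctan2(1,p[0]))-270)
E
```

```text
yaw 97.56143181357774 [ 0.56011762 -0.42097368] [ 0.53390004 -0.21422396]
front edge bottom/at z.03 [ 0.53381207 -0.20646391  0.03      ] [ 0.5335388  -0.21796842  0.06      ]
0.5487465529647713
t 4.85 tcp [ 0.5194 -0.2983  0.2967] rot [-180.     0.  -173.2] F [ 0.5 -0.1 -0.3] w 0.088
now-axes mm [-25.  -37.9 285.7] final-axes mm [-24.5 -38.2 285.7] rotvec [-0.   0.  -0.7]
```

```bash
python3 -m crank '[{"dx":-25,"dy":-35.5,"dz":20,"wx":0,"wy":0,"wz":-0.7,"hand":65},{"dx":0,"dy":0,"dz":50,"wx":0,"wy":0,"wz":0,"hand":65},{"dx":0,"dy":0,"dz":50,"wx":0,"wy":0,"wz":0,"hand":65},{"dx":0,"dy":0,"dz":50,"wx":0,"wy":0,"wz":0,"hand":65},{"dx":0,"dy":0,"dz":40,"wx":0,"wy":0,"wz":0,"hand":65},{"dx":0,"dy":0,"dz":0,"wx":0,"wy":0,"wz":0,"hand":65}]'
python3 - <<'E'
from h import *
import cv2
im=optics.capture("wrist"); cv2.imwrite("pics/w2.png",im)
go(.5485,-.331,.012,-172.4)
E
```

```text
time_s: 5.6
tcp_pos: [0.546, -0.3299, 0.0835]
eef_rot: [179.8, -0.3, -172.5]
contact_force: [1.2, -0.6, 1.2]
gripper_width: 0.0566
t 5.65 tcp [ 0.5479 -0.3307  0.0862] rot [ 1.800e+02 -1.000e-01 -1.725e+02] F [ 1.6 -0.2  1.1] w 0.0568
now-axes mm [-0.7 -0.4 74.2] final-axes mm [-0.6 -0.4 74.2] rotvec [ 0.  -0.1 -0.1]
```

View pics/w2.png

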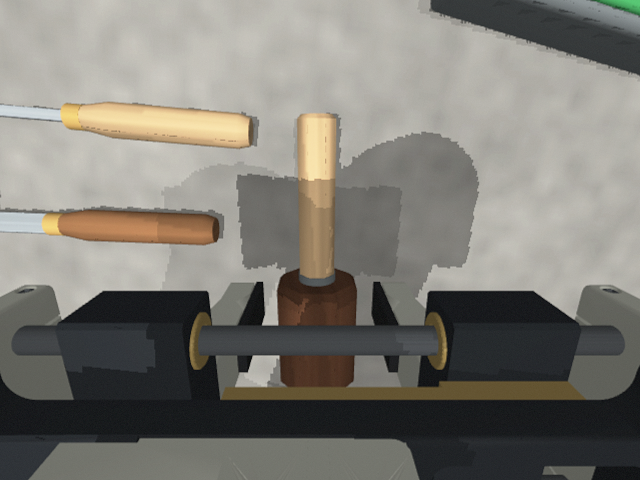

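```bash
python3 -m crank '[{"dx":0,"dy":0,"dz":40,"wx":0,"wy":0,"wz":0,"hand":65},{"dx":0,"dy":0,"dz":34,"wx":0,"wy":0,"wz":0,"hand":65},{"dx":0,"dy":0,"dz":0,"wx":0,"wy":0,"wz":0,"hand":65},{"dx":0,"dy":0,"dz":0,"wx":0,"wy":0,"wz":0,"hand":0},{"dx":0,"dy":0,"dz":0,"wx":0,"wy":0,"wz":0,"hand":0},{"dx":0,"dy":0,"dz":0,"wx":0,"wy":0,"wz":0,"hand":0},{"dx":0,"dy":0,"dz":0,"wx":0,"wy":0,"wz":0,"hand":0},{"dx":0,"dy":0,"dz":0,"wx":0,"wy":0,"wz":0,"hand":0}]' 60
python3 - <<'E'
from h import *
import cv2
im=optics.capture("wrist"); cv2.imwrite("pics/w3.png",im)
go(.5485,-.331,.012,-172.4)
E
```

```text
time_s: 6.65
tcp_pos: [0.5487, -0.3315, 0.0136]
eef_rot: [-179.9, 0.0, -172.5]
contact_force: [-3.0, -5.6, 12.2]
gripper_width: 0.013
t 6.7 tcp [ 0.5494 -0.3321  0.0144] rot [-1.798e+02  1.000e-01 -1.725e+02] F [-3.  -3.8 11.4] w 0.0101
now-axes mm [0.7 1.2 2.4] final-axes mm [0.7 1.2 2.4] rotvec [-0.2  0.1 -0.1]
```

View pics/w3.png

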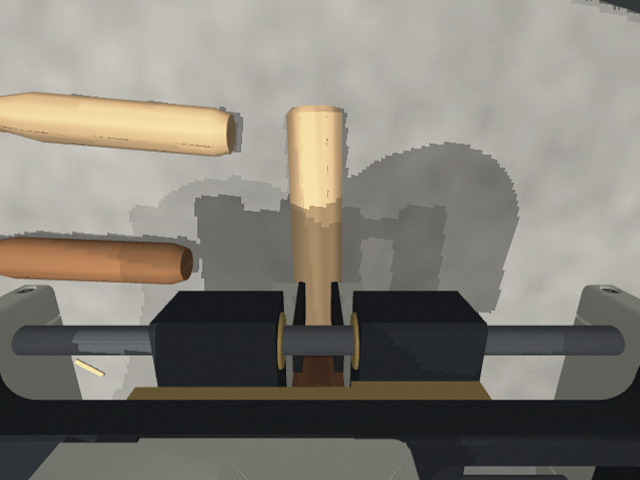

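```bash
python3 - <<'E'
from h import *
import cv2
im=optics.capture("side"); cv2.imwrite("pics/s3.png",cv2.resize(im[90:250,260:480],None,fx=3.6,fy=3.6,interpolation=cv2.INTER_CUBIC))
s=get_state();print(s["gripper_width"],s["contact_force"],s["tcp_pos"])
E
```

```text
0.01005648620719163 [-3.69640326 -4.15924311  9.36174836] [ 0.5492809  -0.33212298  0.01448163]
```

View pics/s3.png

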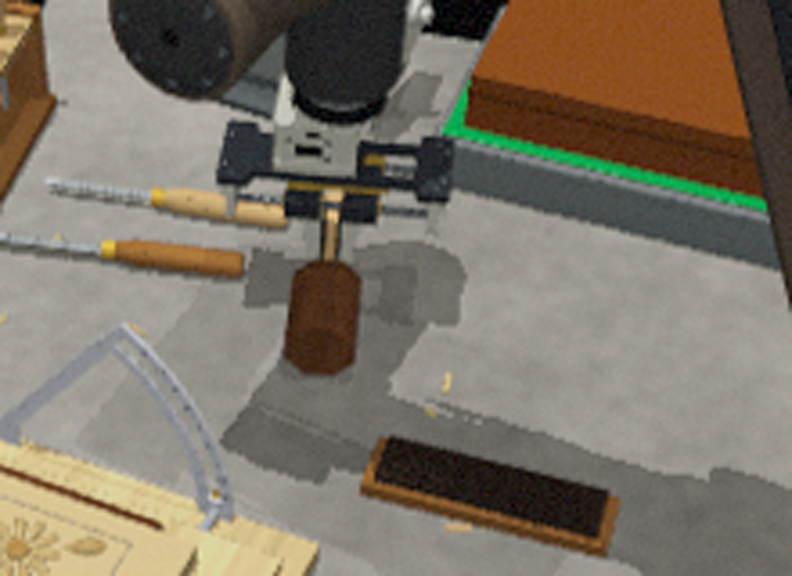

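```bash
python3 -m crank '[{"dx":0,"dy":0,"dz":0,"wx":0,"wy":0,"wz":0,"hand":65},{"dx":0,"dy":0,"dz":0,"wx":0,"wy":0,"wz":0,"hand":65},{"dx":0,"dy":0,"dz":0,"wx":0,"wy":0,"wz":0,"hand":65},{"dx":0,"dy":0,"dz":0,"wx":0,"wy":0,"wz":0,"hand":65}]' 20
python3 - <<'E'
from h import *
import cv2
im=optics.capture("wrist"); cv2.imwrite("pics/w4.png",im)
go(.5485,-.331,.012,-172.4)
E
```

```text
time_s: 7.25
tcp_pos: [0.5482, -0.3305, 0.0123]
eef_rot: [180.0, -0.0, -172.6]
contact_force: [-0.3, -0.3, -0.3]
gripper_width: 0.0445
t 7.3 tcp [ 0.5482 -0.3305  0.0123] rot [ 180.    -0.  -172.6] F [0.5 0.2 0.5] w 0.0482
now-axes mm [-0.2 -0.6  0.3] final-axes mm [-0.2 -0.6  0.3] rotvec [ 0.  -0.  -0.2]
```

View pics/w4.png

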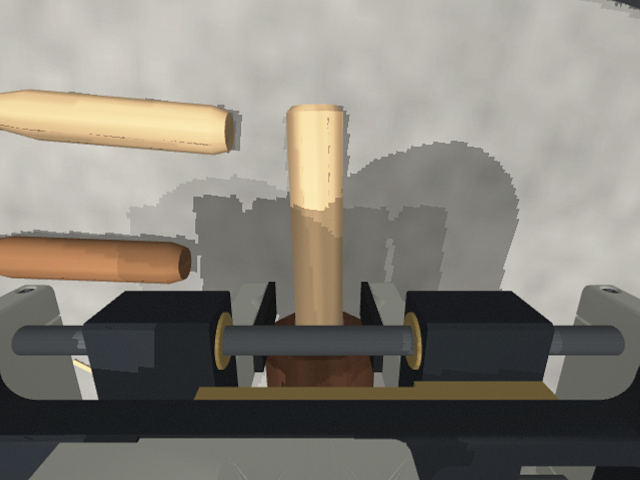

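```bash
python3 -m crank '[{"dx":0,"dy":0,"dz":0,"wx":0,"wy":0,"wz":0,"hand":25},{"dx":0,"dy":0,"dz":0,"wx":0,"wy":0,"wz":0,"hand":25},{"dx":0,"dy":0,"dz":0,"wx":0,"wy":0,"wz":0,"hand":25},{"dx":0,"dy":0,"dz":0,"wx":0,"wy":0,"wz":0,"hand":25},{"dx":0,"dy":0,"dz":0,"wx":0,"wy":0,"wz":0,"hand":25},{"dx":0,"dy":0,"dz":0,"wx":0,"wy":0,"wz":0,"hand":25}]' 20
python3 -m crank '[{"dx":0,"dy":0,"dz":0,"wx":0,"wy":0,"wz":0,"hand":15},{"dx":0,"dy":0,"dz":0,"wx":0,"wy":0,"wz":0,"hand":15},{"dx":0,"dy":0,"dz":0,"wx":0,"wy":0,"wz":0,"hand":15},{"dx":0,"dy":0,"dz":0,"wx":0,"wy":0,"wz":0,"hand":15}]' 20
python3 - <<'E'
from h import *
import cv2
im=optics.capture("wrist"); cv2.imwrite("pics/w5.png",im[80:400,140:500])
go(.5485,-.331,.012,-172.4)
E
```

```text
time_s: 8.05
tcp_pos: [0.5484, -0.3306, 0.0127]
eef_rot: [180.0, 0.0, -172.6]
contact_force: [0.3, 0.2, 0.2]
gripper_width: 0.0219
time_s: 8.55
tcp_pos: [0.5485, -0.3309, 0.013]
eef_rot: [-180.0, 0.0, -172.6]
contact_force: [-2.2, -1.6, 4.6]
gripper_width: 0.0165
t 8.6 tcp [ 0.5485 -0.3309  0.013 ] rot [-180.     0.  -172.6] F [-2.2 -1.7  5.1] w 0.0165
now-axes mm [ 0.  -0.1  1. ] final-axes mm [ 0.  -0.1  1. ] rotvec [-0.   0.  -0.2]
```

View pics/w5.png

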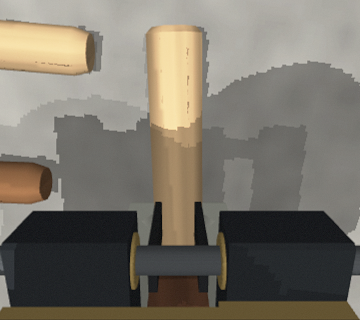

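```bash
python3 -m crank '[{"dx":0,"dy":0,"dz":0,"wx":0,"wy":0,"wz":0,"hand":40},{"dx":0,"dy":0,"dz":0,"wx":0,"wy":0,"wz":0,"hand":40},{"dx":0,"dy":0,"dz":5,"wx":0,"wy":0,"wz":0,"hand":40},{"dx":0,"dy":0,"dz":0,"wx":0,"wy":0,"wz":0,"hand":40}]' 20
python3 -m crank '[{"dx":0,"dy":0,"dz":0,"wx":0,"wy":0,"wz":0,"hand":27},{"dx":0,"dy":0,"dz":0,"wx":0,"wy":0,"wz":0,"hand":27},{"dx":0,"dy":0,"dz":0,"wx":0,"wy":0,"wz":0,"hand":27},{"dx":0,"dy":0,"dz":0,"wx":0,"wy":0,"wz":0,"hand":27}]' 20
python3 -m crank '[{"dx":0,"dy":0,"dz":0,"wx":0,"wy":0,"wz":0,"hand":15},{"dx":0,"dy":0,"dz":0,"wx":0,"wy":0,"wz":0,"hand":15},{"dx":0,"dy":0,"dz":0,"wx":0,"wy":0,"wz":0,"hand":15},{"dx":0,"dy":0,"dz":0,"wx":0,"wy":0,"wz":0,"hand":15}]' 20

```

```text
time_s: 9.1
tcp_pos: [0.5478, -0.3303, 0.0067]
eef_rot: [180.0, -0.1, -172.6]
contact_force: [0.2, -0.1, -0.2]
gripper_width: 0.0351
time_s: 9.6
tcp_pos: [0.5482, -0.3306, 0.0076]
eef_rot: [180.0, -0.0, -172.6]
contact_force: [-0.3, 0.2, -1.0]
gripper_width: 0.0249
time_s: 10.1
tcp_pos: [0.5482, -0.3306, 0.0076]
eef_rot: [180.0, -0.0, -172.6]
contact_force: [-1.0, 0.1, -0.6]
gripper_width: 0.0254
```

```bash
python3 -m crank '[{"dx":0,"dy":0,"dz":0,"wx":0,"wy":0,"wz":0,"hand":5},{"dx":0,"dy":0,"dz":0,"wx":0,"wy":0,"wz":0,"hand":5},{"dx":0,"dy":0,"dz":-20,"wx":0,"wy":0,"wz":0,"hand":5},{"dx":0,"dy":0,"dz":-30,"wx":0,"wy":0,"wz":0,"hand":5},{"dx":0,"dy":0,"dz":0,"wx":0,"wy":0,"wz":0,"hand":5}]' 60
python3 - <<'E'
from h import *
import cv2
im=optics.capture("side"); cv2.imwrite("pics/s6.png",cv2.resize(im[60:250,260:480],None,fx=3.1,fy=3.1,interpolation=cv2.INTER_CUBIC))
go(.5485,-.331,.012,-172.4)
E
```

```text
time_s: 10.72
tcp_pos: [0.5504, -0.3312, 0.06]
eef_rot: [-179.9, 0.3, -172.6]
contact_force: [0.0, -0.7, -4.1]
gripper_width: 0.024
t 10.775 tcp [ 0.5492 -0.3307  0.0583] rot [-1.800e+02  1.000e-01 -1.726e+02] F [ 0.2  0.2 -4.5] w 0.024
now-axes mm [ 0.8 -0.2 46.3] final-axes mm [ 0.7 -0.2 46.3] rotvec [-0.   0.1 -0.2]
```

View pics/s6.png

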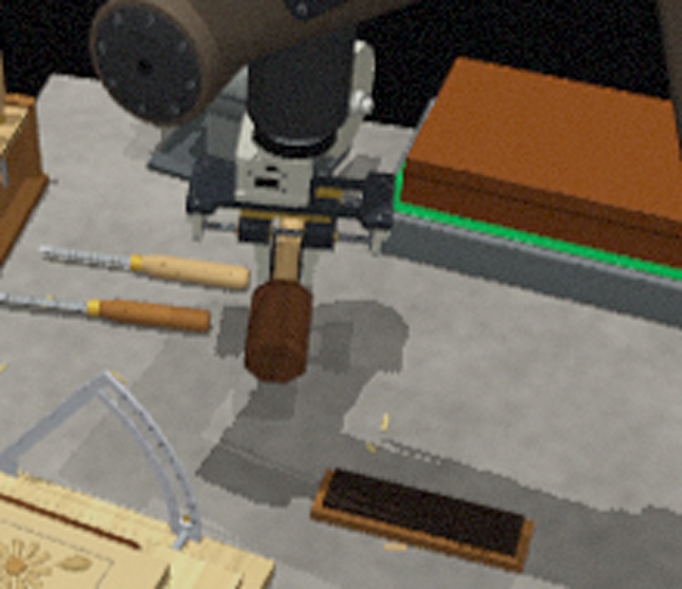

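```bash
python3 -m crank '[{"dx":0,"dy":0,"dz":-45,"wx":0,"wy":0,"wz":0,"hand":5},{"dx":0,"dy":0,"dz":-50,"wx":0,"wy":0,"wz":0,"hand":5},{"dx":0,"dy":0,"dz":-50,"wx":0,"wy":0,"wz":0,"hand":5},{"dx":0,"dy":0,"dz":-50,"wx":0,"wy":0,"wz":0,"hand":5},{"dx":0,"dy":0,"dz":-45,"wx":0,"wy":0,"wz":0,"hand":5}]' 60
python3 -m crank '[{"dx":0,"dy":0,"dz":0,"wx":0,"wy":0,"wz":10,"hand":5},{"dx":0,"dy":0,"dz":0,"wx":0,"wy":0,"wz":10,"hand":5},{"dx":0,"dy":0,"dz":0,"wx":0,"wy":0,"wz":10,"hand":5},{"dx":0,"dy":0,"dz":0,"wx":0,"wy":0,"wz":10,"hand":5},{"dx":0,"dy":0,"dz":0,"wx":0,"wy":0,"wz":10,"hand":5},{"dx":0,"dy":0,"dz":0,"wx":0,"wy":0,"wz":10,"hand":5},{"dx":0,"dy":0,"dz":0,"wx":0,"wy":0,"wz":10,"hand":5},{"dx":0,"dy":0,"dz":0,"wx":0,"wy":0,"wz":10,"hand":5},{"dx":0,"dy":0,"dz":0,"wx":0,"wy":0,"wz":10,"hand":5},{"dx":0,"dy":0,"dz":0,"wx":0,"wy":0,"wz":10,"hand":5}]'
python3 -m crank '[{"dx":0,"dy":0,"dz":0,"wx":0,"wy":0,"wz":8,"hand":5}]'
python3 -c "
from h import *
go(.637,.032,.3,79.2)"
```

```text
time_s: 11.4
tcp_pos: [0.5481, -0.3303, 0.2978]
eef_rot: [179.9, -0.1, -172.6]
contact_force: [1.1, -0.7, -4.8]
gripper_width: 0.0238
time_s: 12.65
tcp_pos: [0.5479, -0.3301, 0.2953]
eef_rot: [-179.8, -0.1, 87.1]
contact_force: [-0.2, 1.4, -3.6]
gripper_width: 0.024
time_s: 12.78
tcp_pos: [0.5479, -0.3301, 0.2953]
eef_rot: [-179.8, -0.1, 79.1]
contact_force: [0.1, -0.4, -3.8]
gripper_width: 0.0241
t 12.775 tcp [ 0.5479 -0.3301  0.2953] rot [-1.798e+02 -1.000e-01  7.910e+01] F [ 0.1 -0.4 -3.8] w 0.0241
now-axes mm [372.4  19.1  -4.3] final-axes mm [372.4  19.7  -4.7] rotvec [-0.2 -0.1 -0.1]
```

```bash
python3 -m crank '[{"dx":50,"dy":3,"dz":-1,"wx":0,"wy":0,"wz":0,"hand":5},{"dx":50,"dy":3,"dz":-1,"wx":0,"wy":0,"wz":0,"hand":5},{"dx":50,"dy":3,"dz":-1,"wx":0,"wy":0,"wz":0,"hand":5},{"dx":50,"dy":3,"dz":-1,"wx":0,"wy":0,"wz":0,"hand":5},{"dx":50,"dy":3,"dz":0,"wx":0,"wy":0,"wz":0,"hand":5},{"dx":50,"dy":4,"dz":0,"wx":0,"wy":0,"wz":0,"hand":5},{"dx":40,"dy":0,"dz":0,"wx":0,"wy":0,"wz":0,"hand":5},{"dx":30,"dy":0,"dz":0,"wx":0,"wy":0,"wz":0,"hand":5},{"dx":0,"dy":0,"dz":0,"wx":0,"wy":0,"wz":0,"hand":5}]'
python3 - <<'E'
from h import *
from plant import finder
import cv2
im=optics.capture("wrist"); cv2.imwrite("pics/w7.png",im)
cv2.imwrite("pics/s7.png",optics.capture("side"))
for th,z in (("peg_top",.08),("bar",.064),("pointer",.027)):
    for d in finder.place_of(th,"wrist")[:2]: print(th,d["conf"],d["centre"],atz("wrist",d["centre"],z))
go(.637,.032,.3,79.2)
E
```

```text
time_s: 13.9
tcp_pos: [0.6346, 0.0319, 0.299]
eef_rot: [-179.8, 0.0, 79.6]
contact_force: [0.2, -0.4, -4.0]
gripper_width: 0.0241
peg_top 0.9 [404.2, 166.4] [0.60622151 0.139514   0.08      ]
bar 0.86 [402.2, 80.4] [0.51119039 0.15131758 0.064     ]
bar 0.27 [527.0, 140.0] [0.60473947 0.29308426 0.064     ]
pointer 0.77 [522.6, 139.1] [0.60713688 0.30941677 0.027     ]
pointer 0.72 [160.0, 12.6] [ 0.38098883 -0.11480914  0.027     ]
t 14.15 tcp [0.6347 0.0287 0.3011] rot [-180.     0.    79.4] F [-0.6 -0.5 -3.5] w 0.0238
now-axes mm [3.6 1.7 1.1] final-axes mm [3.6 1.7 1.1] rotvec [-0.   0.   0.2]
```

View pics/w7.png

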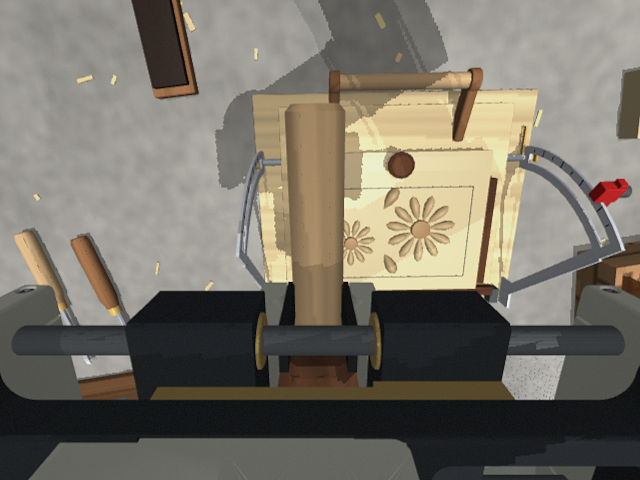

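View pics/s7.png

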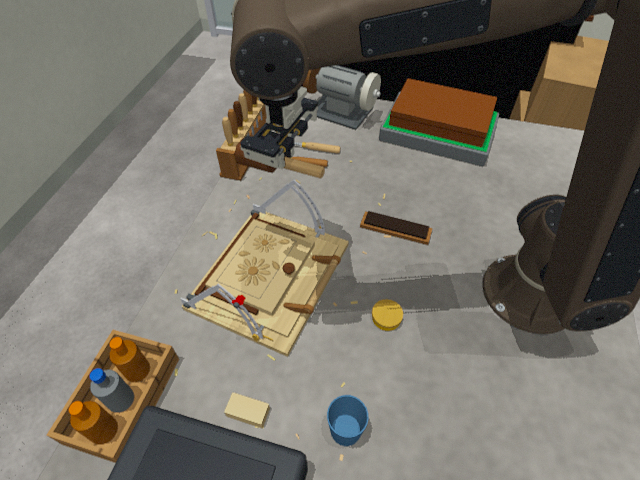

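```bash
python3 - <<'E'
import cv2,numpy as np
t=cv2.imread("pics/top0.png");s=cv2.imread("pics/side0.png");w=cv2.imread("pics/w7.png")
a=cv2.resize(t[220:290,235:335],None,fx=4,fy=4,interpolation=cv2.INTER_CUBIC)
b=cv2.resize(s[240:330,260:360],None,fx=4,fy=4,interpolation=cv2.INTER_CUBIC)
out=np.zeros((360,800,3),np.uint8); out[:280,:400]=a; out[:360,400:]=b
cv2.imwrite("pics/z8.png",out)
def dark(im,x0,y0,x1,y1,th=110):
    c=im[y0:y1,x0:x1].astype(int); m=(c[...,2]<th).astype(np.uint8)
    n,l,st,ce=cv2.connectedComponentsWithStats(m)
    for i in range(1,n):
        if st[i,4]>8: print(st[i],ce[i]+[x0,y0])
print("top");dark(t,272,222,296,246)
print("side");dark(s,276,254,302,280)
print("wrist");dark(w,380,145,425,190)
E
```

```text
top
[ 7  8 10 10 28] [285.07142857 235.96428571]
side
[  7   9  12  12 108] [288.37037037 268.2962963 ]
[16 11 10 15 17] [296.41176471 272.52941176]
wrist
[  8   7  27  26 437] [401.0617849  164.05949657]
```

View pics/z8.png

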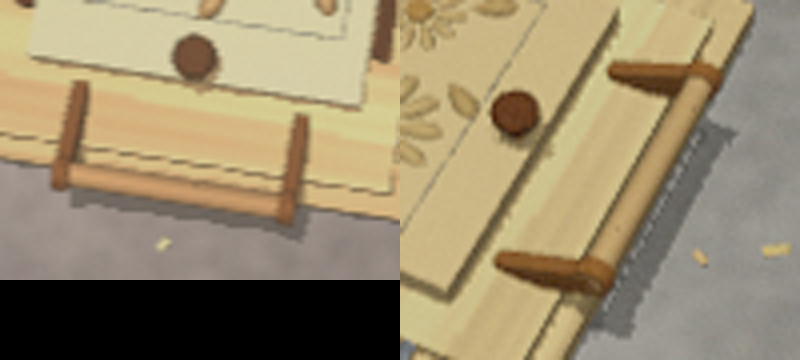

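```bash
cat > /tmp/a.py <<'E'
from h import *
np.set_printoptions(precision=4,suppress=True)
for k,s,t,w in (("peg",(288.5,267.3),(283.7,234.5),(401,165.5)),("bar",(323,284),(278.3,267.8),(404,80.5)),("ptr",(266.1,339.3),(222,237.1),(524,137))):
    print(k,tri([("side",s),("top",t)]),tri([("side",s),("top",t),("wrist",w)]),[atz(c,p,dict(peg=.08,bar=.064,ptr=.027)[k])[:2] for c,p in zip(("side","top","wrist"),(s,t,w))])
E
python3 /tmp/a.py
```

```text
peg (array([0.6024, 0.1395, 0.0721]), [np.float64(0.0022916368078671895), np.float64(0.002291636807867132)]) (array([0.604 , 0.1385, 0.0702]), [np.float64(0.0012751811282447766), np.float64(0.0035815748211441385), np.float64(0.002404955377483789)]) [array([0.6026, 0.145 ]), array([0.5994, 0.1384]), array([0.6051, 0.1356])]
bar (array([0.5088, 0.1557, 0.0586]), [np.float64(0.0012606339683335047), np.float64(0.0012606339683334004)]) (array([0.5097, 0.1553, 0.057 ]), [np.float64(0.0006896397355754186), np.float64(0.0020775733464200793), np.float64(0.001465244684518372)]) [array([0.5091, 0.1594]), array([0.5073, 0.1551]), array([0.5119, 0.1533])]
ptr (array([0.6012, 0.3206, 0.0262]), [np.float64(0.0020282664164505792), np.float64(0.0020282664164506187)]) (array([0.6036, 0.3187, 0.0183]), [np.float64(0.001853418586222599), np.float64(0.004512744604952712), np.float64(0.002962482117026204)]) [array([0.603 , 0.3214]), array([0.5992, 0.3199]), array([0.6048, 0.3112])]
```

```bash
python3 -c "
from h import *
go(.548,.150,.13,79.5)"
```

```text
t 14.15 tcp [0.6347 0.0287 0.3011] rot [-180.     0.    79.4] F [-0.6 -0.5 -3.5] w 0.0238
now-axes mm [ 103.3 -107.4  171.2] final-axes mm [ 103.4 -107.3  171.1] rotvec [-0.   0.  -0.1]
```

```bash
python3 -m crank '[{"dx":35,"dy":-36,"dz":0,"wx":0,"wy":0,"wz":0,"hand":5},{"dx":35,"dy":-36,"dz":0,"wx":0,"wy":0,"wz":0,"hand":5},{"dx":33,"dy":-35,"dz":0,"wx":0,"wy":0,"wz":0,"hand":5},{"dx":0,"dy":0,"dz":40,"wx":0,"wy":0,"wz":0,"hand":5},{"dx":0,"dy":0,"dz":50,"wx":0,"wy":0,"wz":0,"hand":5},{"dx":0,"dy":0,"dz":50,"wx":0,"wy":0,"wz":0,"hand":5},{"dx":0,"dy":0,"dz":31,"wx":0,"wy":0,"wz":0,"hand":5},{"dx":0,"dy":0,"dz":0,"wx":0,"wy":0,"wz":0,"hand":5}]'
python3 - <<'E'
from h import *
from plant import finder
import cv2
im=optics.capture("side"); cv2.imwrite("pics/s9.png",cv2.resize(im[180:370,160:400],None,fx=3.1,fy=3.1,interpolation=cv2.INTER_CUBIC))
im=optics.capture("top"); cv2.imwrite("pics/t9.png",cv2.resize(im[140:320,200:400],None,fx=3.1,fy=3.1,interpolation=cv2.INTER_CUBIC))
print([proj("side",p) for p in ((.6024,.1397,.08),(.548,.150,.13))])
go(.548,.150,.13,79.5)
E
```

```text
time_s: 15.15
tcp_pos: [0.5472, 0.1488, 0.1285]
eef_rot: [-179.8, 0.2, 79.3]
contact_force: [-0.5, -0.2, -2.3]
gripper_width: 0.0244
[array([289.22325797, 265.64156363]), array([308.40033789, 261.84399418])]
t 15.25 tcp [0.5497 0.1502 0.132 ] rot [179.9  -0.   79.4] F [ 0.1  0.6 -3.3] w 0.024
now-axes mm [-0.5 -1.6  2. ] final-axes mm [-0.5 -1.6  2. ] rotvec [ 0.1 -0.  -0.1]
```

View pics/s9.png

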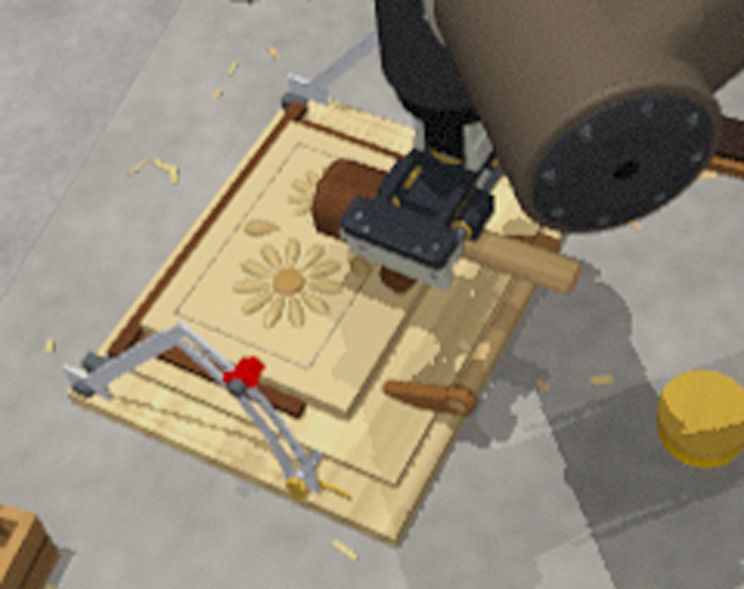

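View pics/t9.png

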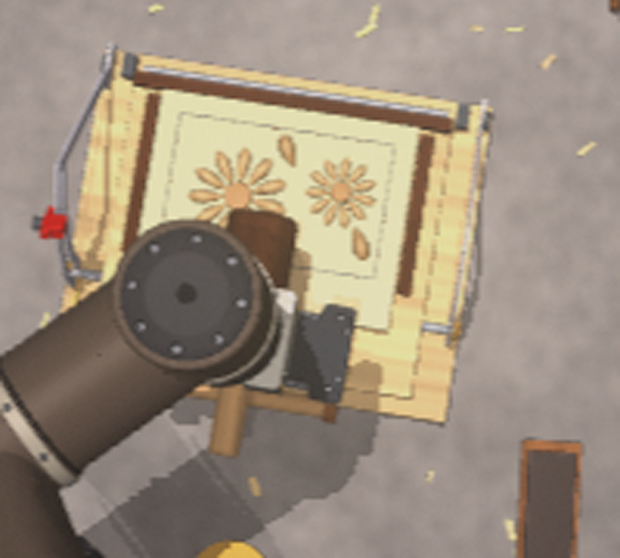

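```bash
python3 - <<'E'
from h import *
print(tri([("side",(343.9,268.7)),("top",(272.6,286.8))]))
print(tri([("side",(266.5,243.5)),("top",(285.5,208.4))]))
R=np.array([.983,-.182]); p=get_state()["tcp_pos"]
for d in(-.094,.116): print(p[:2]+R*d)
X=np.append(p[:2]+R*.116,.1544);print(proj("side",X),proj("top",X))
X=np.append(p[:2]-R*.094,.1544);print(proj("side",X),proj("top",X))
E
```

```text
(array([0.45562876, 0.16384247, 0.15547329]), [np.float64(0.0029277744023886425), np.float64(0.0029277744023886677)])
(array([0.66316624, 0.12888825, 0.13580216]), [np.float64(0.0017854998775680509), np.float64(0.0017854998775678295)])
[0.45729131 0.16732329]
[0.66372131 0.12910329]
[264.78772704 238.67193861] [285.15276092 207.85877207]
[344.08569244 270.17135536] [271.15796443 285.09936112]
```

```bash
python3 - <<'E'
from h import *
import cv2
im=optics.capture("side")[215:290,250:360]
c=cv2.resize(im,None,fx=7,fy=7,interpolation=cv2.INTER_CUBIC)
p=get_state()["tcp_pos"]; u=np.array([.983,-.182,0]); v=np.array([.182,.983,0]); w=np.array([0,0,1.])
g=p+np.array([0,0,.0224])
for tilt,col in ((0,(0,255,0)),(4,(255,0,0))):
    a=np.radians(tilt); ut=u*np.cos(a)-w*np.sin(a); wt=w*np.cos(a)+u*np.sin(a)
    for d in (.116,.026):
        P=[]
        for k in range(8):
            an=np.radians(22.5+45*k); r=.03/np.cos(np.radians(22.5))
            P.append((proj("side",g+ut*d+r*(np.cos(an)*v+np.sin(an)*wt))-[250,215])*7+3)
        cv2.polylines(c,[np.int32(P)],True,col,1)
cv2.imwrite("pics/z10.png",c)
E
```

```text
(no output)
```

View pics/z10.png

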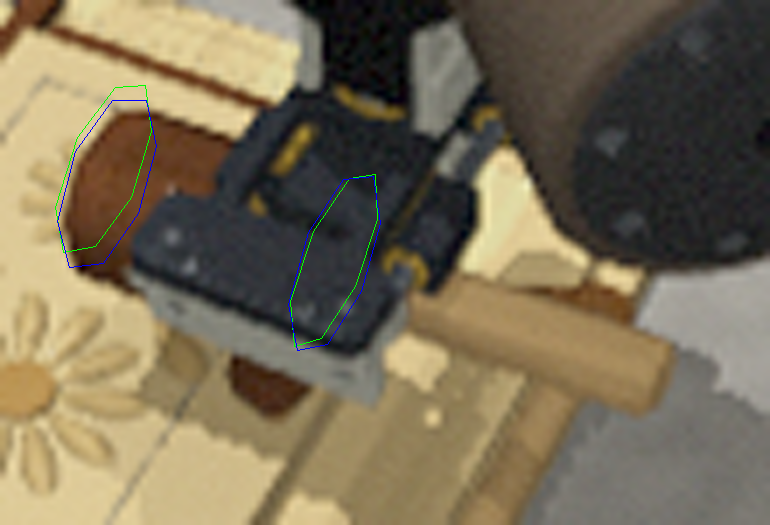

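```bash
python3 -m crank '[{"dx":0,"dy":0,"dz":0,"wx":-3.5,"wy":0,"wz":0,"hand":5},{"dx":0,"dy":0,"dz":20,"wx":0,"wy":0,"wz":0,"hand":5},{"dx":0,"dy":0,"dz":14,"wx":0,"wy":0,"wz":0,"hand":5},{"dx":0,"dy":0,"dz":0,"wx":0,"wy":0,"wz":0,"hand":5}]'
python3 -m crank '[{"dx":0,"dy":0,"dz":3,"wx":0,"wy":0,"wz":0,"hand":5},{"dx":0,"dy":0,"dz":3,"wx":0,"wy":0,"wz":0,"hand":5}]'
python3 -m crank '[{"dx":0,"dy":0,"dz":3,"wx":0,"wy":0,"wz":0,"hand":5}]'
python3 -m crank '[{"dx":0,"dy":0,"dz":3,"wx":0,"wy":0,"wz":0,"hand":5}]'

```

```text
time_s: 15.8
tcp_pos: [0.5507, 0.1499, 0.0966]
eef_rot: [176.5, 0.0, 79.4]
contact_force: [-0.2, -0.2, -3.8]
gripper_width: 0.0241
time_s: 16.05
tcp_pos: [0.5516, 0.1502, 0.0912]
eef_rot: [176.5, -0.0, 79.4]
contact_force: [-0.4, 0.4, -3.8]
gripper_width: 0.0238
time_s: 16.18
tcp_pos: [0.5515, 0.15, 0.0878]
eef_rot: [176.5, -0.0, 79.4]
contact_force: [0.1, -0.1, -3.3]
gripper_width: 0.024
time_s: 16.3
tcp_pos: [0.5514, 0.15, 0.0849]
eef_rot: [176.5, 0.0, 79.4]
contact_force: [-6.4, 1.5, 6.2]
gripper_width: 0.0241
```

```bash
for i in 1; do python3 -m crank '[{"dx":0,"dy":0,"dz":3,"wx":0,"wy":0,"wz":0,"hand":5}]'
python3 -m crank '[{"dx":0,"dy":0,"dz":3,"wx":0,"wy":0,"wz":0,"hand":5}]'
python3 -m crank '[{"dx":0,"dy":0,"dz":2,"wx":0,"wy":0,"wz":0,"hand":5}]'; done
python3 - <<'E'
from h import *
import cv2
im=optics.capture("side")[215:290,250:360]
c=cv2.resize(im,None,fx=7,fy=7,interpolation=cv2.INTER_CUBIC)
cv2.imwrite("pics/z11.png",c)
E
```

```text
time_s: 16.42
tcp_pos: [0.5512, 0.15, 0.0823]
eef_rot: [176.5, 0.0, 79.4]
contact_force: [-7.7, 1.9, 7.3]
gripper_width: 0.024
time_s: 16.55
tcp_pos: [0.5513, 0.15, 0.0794]
eef_rot: [176.5, 0.0, 79.4]
contact_force: [-8.0, 1.6, 6.6]
gripper_width: 0.0239
time_s: 16.68
tcp_pos: [0.5513, 0.15, 0.0774]
eef_rot: [176.5, 0.0, 79.4]
contact_force: [-7.6, 1.2, 7.7]
gripper_width: 0.0241
```

View pics/z11.png

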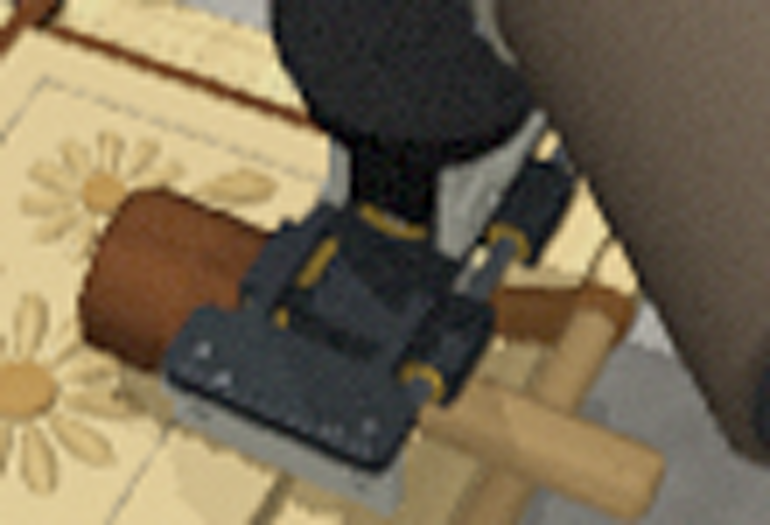

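```bash
python3 -m crank '[{"dx":0,"dy":-0.3,"dz":2,"wx":0,"wy":0,"wz":0,"hand":5}]'
python3 -m crank '[{"dx":0,"dy":-0.3,"dz":2,"wx":0,"wy":0,"wz":0,"hand":5}]'
python3 -m crank '[{"dx":0,"dy":-0.3,"dz":2,"wx":0,"wy":0,"wz":0,"hand":5}]'
```

```text
time_s: 16.85
tcp_pos: [0.5513, 0.15, 0.0755]
eef_rot: [176.5, -0.0, 79.4]
contact_force: [-7.6, 0.1, 6.8]
gripper_width: 0.0239
time_s: 16.98
tcp_pos: [0.5512, 0.1501, 0.0735]
eef_rot: [176.5, -0.0, 79.4]
contact_force: [-6.9, 0.9, 7.9]
gripper_width: 0.0239
time_s: 17.1
tcp_pos: [0.5511, 0.1501, 0.0715]
eef_rot: [176.5, -0.0, 79.4]
contact_force: [-8.2, 1.1, 7.4]
gripper_width: 0.0241
```

```bash
python3 -m crank '[{"dx":0,"dy":-0.2,"dz":1.5,"wx":0,"wy":0,"wz":0,"hand":5}]'
python3 -m crank '[{"dx":0,"dy":-0.2,"dz":1.5,"wx":0,"wy":0,"wz":0,"hand":5}]'
python3 - <<'E'
from h import *
import cv2
im=optics.capture("side")[215:300,240:360]
c=cv2.resize(im,None,fx=6.5,fy=6.5,interpolation=cv2.INTER_CUBIC)
cv2.imwrite("pics/z12.png",c)
E
```

```text
time_s: 17.23
tcp_pos: [0.5511, 0.1501, 0.0701]
eef_rot: [176.5, -0.0, 79.4]
contact_force: [-7.5, 0.3, 7.0]
gripper_width: 0.0241
time_s: 17.35
tcp_pos: [0.5505, 0.1501, 0.0686]
eef_rot: [176.5, 0.0, 79.4]
contact_force: [-13.2, 3.0, 14.4]
gripper_width: 0.0239
```

View pics/z12.png

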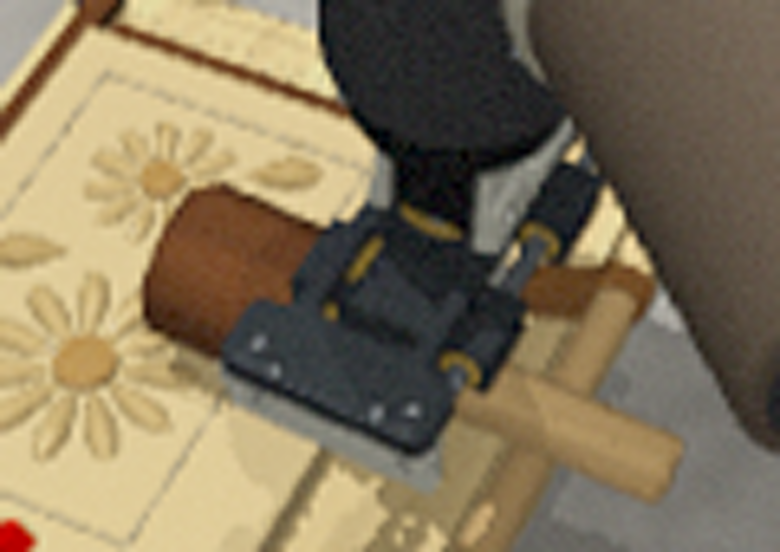

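```bash
python3 -m crank '[{"dx":0,"dy":-0.5,"dz":1,"wx":0,"wy":0,"wz":0,"hand":5},{"dx":0,"dy":0,"dz":0,"wx":0,"wy":0,"wz":0,"hand":5}]'
python3 -c "
from h import *
s=get_state();print(s['moment'],s['contact_force'])"
```

```text
time_s: 17.65
tcp_pos: [0.5501, 0.1503, 0.068]
eef_rot: [176.5, -0.0, 79.4]
contact_force: [-12.3, 1.7, 12.9]
gripper_width: 0.0242
[0.70210599 3.98037373 0.01135511] [-12.34584248   1.69750559  12.92675847]
```

```bash
python3 -m crank '[{"dx":0,"dy":0,"dz":-20,"wx":0,"wy":0,"wz":0,"hand":5},{"dx":0,"dy":0,"dz":-50,"wx":1.5,"wy":0,"wz":0,"hand":5},{"dx":0,"dy":0,"dz":-55,"wx":2,"wy":0,"wz":0,"hand":5},{"dx":0,"dy":0,"dz":-55,"wx":0,"wy":0,"wz":0,"hand":5},{"dx":0,"dy":0,"dz":-53,"wx":0,"wy":0,"wz":0,"hand":5},{"dx":-35,"dy":36,"dz":0,"wx":0,"wy":0,"wz":0,"hand":5},{"dx":-35,"dy":36,"dz":0,"wx":0,"wy":0,"wz":0,"hand":5},{"dx":-33,"dy":35,"dz":0,"wx":0,"wy":0,"wz":0,"hand":5},{"dx":0,"dy":0,"dz":0,"wx":0,"wy":0,"wz":0,"hand":5}]'
python3 - <<'E'
from h import *
from plant import finder
import cv2
cv2.imwrite("pics/w13.png",optics.capture("wrist")); s=optics.capture("side");t=optics.capture("top")
a=cv2.resize(t[220:290,235:335],None,fx=4,fy=4,interpolation=cv2.INTER_CUBIC)
b=cv2.resize(s[240:330,260:360],None,fx=4,fy=4,interpolation=cv2.INTER_CUBIC)
out=np.zeros((360,800,3),np.uint8); out[:280,:400]=a; out[:360,400:]=b
cv2.imwrite("pics/z13.png",out)
go(.6347,.0287,.301,79.4)
for th in ("peg_top","bar"): print(th,[(d["conf"],d["centre"]) for d in finder.place_of(th,"wrist")[:2]])
E
```

```text
time_s: 18.77
tcp_pos: [0.6321, 0.0276, 0.298]
eef_rot: [-179.9, 0.1, 79.2]
contact_force: [-0.4, 0.5, -4.6]
gripper_width: 0.024
t 18.925 tcp [0.6307 0.0304 0.299 ] rot [-180.     0.    79.4] F [ 0.5  0.3 -2.9] w 0.024
now-axes mm [-1.   4.2 -2. ] final-axes mm [-1.   4.2 -2. ] rotvec [-0.  0. -0.]
peg_top [(0.57, [403.0, 164.9])]
bar [(0.75, [406.1, 78.9]), (0.66, [320.5, 289.0])]
```

View pics/w13.png

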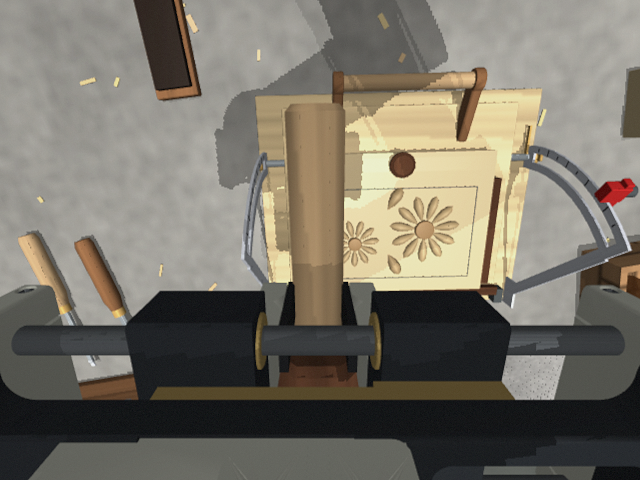

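View pics/z13.png

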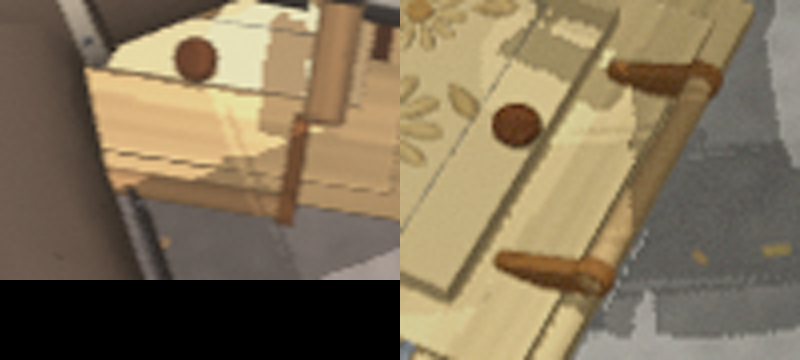

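```bash
python3 - <<'E'
from h import *
import cv2
a=cv2.imread("pics/side0.png"); b=cv2.imread("pics/s9.png"); s=optics.capture("side"); cv2.imwrite("pics/s14.png",s)
T=a[258:279,278:299].astype(np.float32); T4=cv2.resize(T,None,fx=8,fy=8,interpolation=cv2.INTER_CUBIC)
def cen(im):
    c=cv2.resize(im[255:282,276:301],None,fx=8,fy=8,interpolation=cv2.INTER_CUBIC).astype(int)
    m=(c[...,2]<125).astype(np.uint8); n,l,st,ce=cv2.connectedComponentsWithStats(m); i=1+np.argmax(st[1:,4]); return ce[i]/8+[276,255],st[i]/8
print(cen(a),cen(s))
for z in (.0655,.0685,.0785,.0815): print(z,proj("side",(.6024,.1397,z)))
E
```

```text
(array([288.88922281, 269.03866675]), array([  6.625,   7.875,  12.5  ,  13.625, 972.25 ])) (array([290.84491684, 272.33105243]), array([   7.125,   10.625,   17.875,   16.375, 1134.875]))
0.0655 [289.5397143  268.97973152]
0.0685 [289.47475421 268.29449426]
0.0785 [289.25628714 265.98997482]
0.0815 [289.1901606  265.29243303]
```

```bash
python3 -c "
from h import *
go(.58,-.20,.03,79.4)"
```

```text
t 19.075 tcp [0.6306 0.0312 0.2998] rot [180.   -0.   79.5] F [-0.1 -0.2 -3.6] w 0.0241
now-axes mm [-236.6   -7.7  269.7] final-axes mm [-236.6   -7.2  269.8] rotvec [ 0.  -0.   0.1]
```

View pics/s14.png

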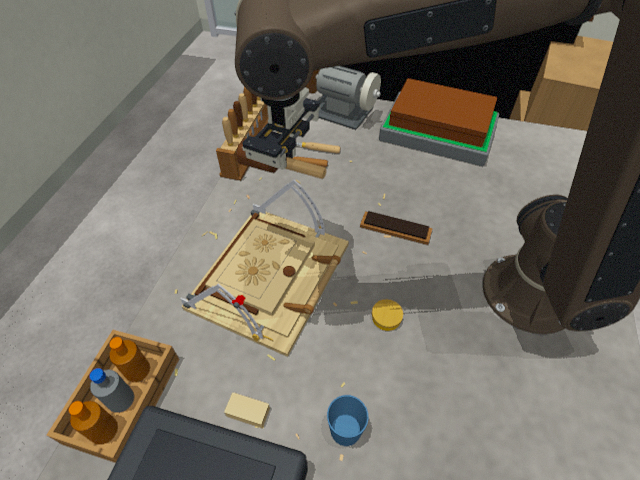

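```bash
python3 -m crank '[{"dx":-50,"dy":-2,"dz":0,"wx":0,"wy":0,"wz":0,"hand":5},{"dx":-50,"dy":-2,"dz":0,"wx":0,"wy":0,"wz":0,"hand":5},{"dx":-50,"dy":-2,"dz":0,"wx":0,"wy":0,"wz":0,"hand":5},{"dx":-50,"dy":-2,"dz":0,"wx":0,"wy":0,"wz":0,"hand":5},{"dx":-36,"dy":0,"dz":20,"wx":0,"wy":0,"wz":0,"hand":5},{"dx":0,"dy":0,"dz":50,"wx":0,"wy":0,"wz":0,"hand":5},{"dx":0,"dy":0,"dz":50,"wx":0,"wy":0,"wz":0,"hand":5},{"dx":0,"dy":0,"dz":30,"wx":0,"wy":0,"wz":0,"hand":5},{"dx":0,"dy":0,"dz":0,"wx":0,"wy":0,"wz":0,"hand":5}]'
python3 - <<'E'
from h import *
import cv2
im=optics.capture("side")
for p in ((325,163),(338,150),(362,214),(430,241)): print(p,atz("side",p,.015))
go(.58,-.20,.012,79.4)
cv2.imwrite("pics/s15.png",cv2.resize(im[90:270,220:460],None,fx=3.2,fy=3.2,interpolation=cv2.INTER_CUBIC))
cv2.imwrite("pics/w15.png",optics.capture("wrist"))
E
```

```text
time_s: 20.2
tcp_pos: [0.5781, -0.1993, 0.1475]
eef_rot: [-179.7, 0.0, 79.5]
contact_force: [-0.2, -0.4, -2.6]
gripper_width: 0.0239
(325, 163) [ 0.63627684 -0.32466849  0.015     ]
(338, 150) [ 0.6114917  -0.39867679  0.015     ]
(362, 214) [ 0.47255637 -0.13827337  0.015     ]
(430, 241) [ 0.26846509 -0.08988577  0.015     ]
t 20.25 tcp [ 0.5797 -0.1997  0.1497] rot [-179.9    0.    79.5] F [ 0.5 -0.2 -3.4] w 0.0242
now-axes mm [ -0.2   0.4 137.7] final-axes mm [ -0.2   0.3 137.7] rotvec [-0.1  0.   0.1]
```

View pics/s15.png

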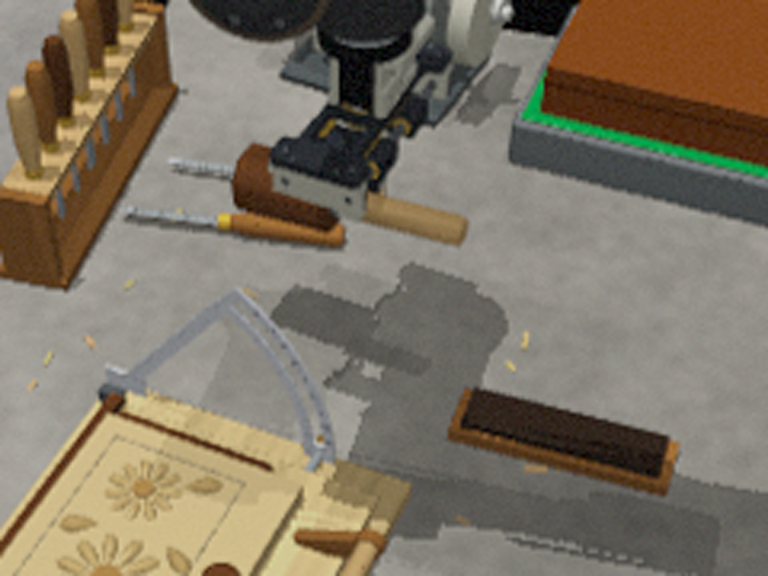

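View pics/w15.png

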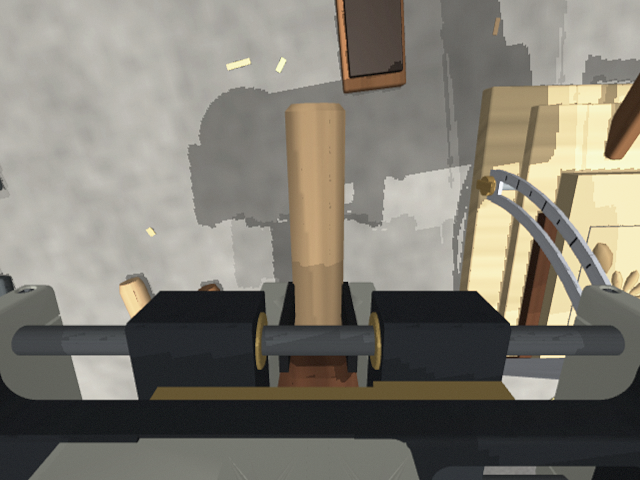

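```bash
python3 -m crank '[{"dx":0,"dy":0,"dz":50,"wx":0,"wy":0,"wz":0,"hand":5},{"dx":0,"dy":0,"dz":50,"wx":0,"wy":0,"wz":0,"hand":5},{"dx":0,"dy":0,"dz":20,"wx":0,"wy":0,"wz":0,"hand":5},{"dx":0,"dy":0,"dz":8,"wx":0,"wy":0,"wz":0,"hand":5}]'
python3 -m crank '[{"dx":0,"dy":0,"dz":5,"wx":0,"wy":0,"wz":0,"hand":5},{"dx":0,"dy":0,"dz":3,"wx":0,"wy":0,"wz":0,"hand":5},{"dx":0,"dy":0,"dz":0,"wx":0,"wy":0,"wz":0,"hand":5}]'
```

```text
time_s: 20.8
tcp_pos: [0.5809, -0.2001, 0.0222]
eef_rot: [179.9, 0.0, 79.5]
contact_force: [0.7, 0.0, -3.2]
gripper_width: 0.024
time_s: 21.18
tcp_pos: [0.5803, -0.2002, 0.0143]
eef_rot: [179.9, -0.0, 79.4]
contact_force: [-0.5, 0.9, -3.2]
gripper_width: 0.0241
```

```bash
python3 -m crank '[{"dx":0,"dy":0,"dz":3,"wx":0,"wy":0,"wz":0,"hand":5}]'
python3 -m crank '[{"dx":0,"dy":0,"dz":2,"wx":0,"wy":0,"wz":0,"hand":5},{"dx":0,"dy":0,"dz":0,"wx":0,"wy":0,"wz":0,"hand":5}]'
```

```text
time_s: 21.3
tcp_pos: [0.5804, -0.2003, 0.0113]
eef_rot: [179.9, -0.0, 79.4]
contact_force: [-1.3, 0.9, -1.3]
gripper_width: 0.0239
time_s: 21.55
tcp_pos: [0.5797, -0.2002, 0.0085]
eef_rot: [-180.0, 0.0, 79.4]
contact_force: [-1.9, 1.3, -1.2]
gripper_width: 0.0237
```

```bash
python3 -m crank '[{"dx":0,"dy":0,"dz":0,"wx":0,"wy":0,"wz":0,"hand":70},{"dx":0,"dy":0,"dz":0,"wx":0,"wy":0,"wz":0,"hand":70},{"dx":0,"dy":0,"dz":0,"wx":0,"wy":0,"wz":0,"hand":70},{"dx":0,"dy":0,"dz":0,"wx":0,"wy":0,"wz":0,"hand":70},{"dx":0,"dy":0,"dz":-40,"wx":0,"wy":0,"wz":0,"hand":70},{"dx":0,"dy":0,"dz":-60,"wx":0,"wy":0,"wz":0,"hand":70},{"dx":0,"dy":0,"dz":-60,"wx":0,"wy":0,"wz":0,"hand":70},{"dx":0,"dy":0,"dz":-60,"wx":0,"wy":0,"wz":0,"hand":70},{"dx":0,"dy":0,"dz":-60,"wx":0,"wy":0,"wz":0,"hand":100}]'
python3 - <<'E'
from h import *
import cv2
im=optics.capture("side")
cv2.imwrite("pics/s16.png",cv2.resize(im[90:320,220:460],None,fx=2.6,fy=2.6,interpolation=cv2.INTER_CUBIC))
cv2.imwrite("pics/w16.png",optics.capture("wrist"))
go(.51,.1555,.2,169.4);print(get_state()["joints"])
E
```

```text
time_s: 22.68
tcp_pos: [0.5794, -0.2001, 0.2909]
eef_rot: [180.0, -0.0, 79.4]
contact_force: [1.5, -0.2, -0.1]
gripper_width: 0.0668
t 22.775 tcp [ 0.5827 -0.2013  0.297 ] rot [179.3   0.   79.4] F [ 1.  -0.1  1. ] w 0.0746
now-axes mm [ 337.5 -138.    95.1] final-axes mm [137.1 337.4  97. ] rotvec [  0.5   0.6 -89.9]
[ -0.82774802  11.99784969   1.19669338   0.15816789 -78.49434892
 -99.75399744]
```

View pics/s16.png

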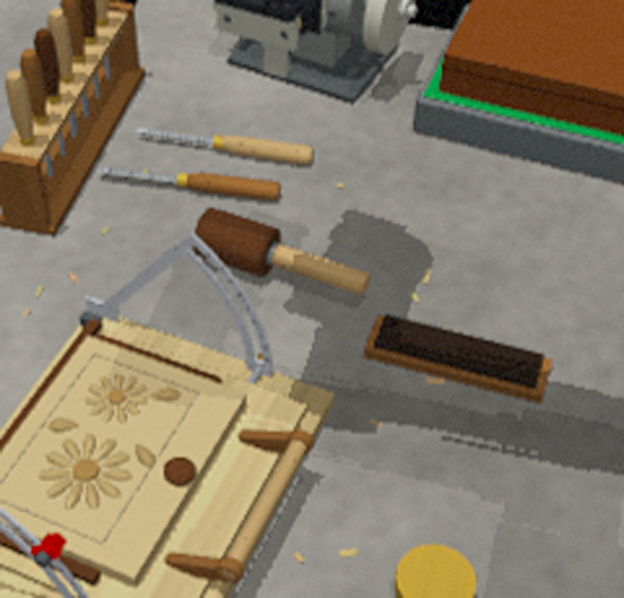

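View pics/w16.png

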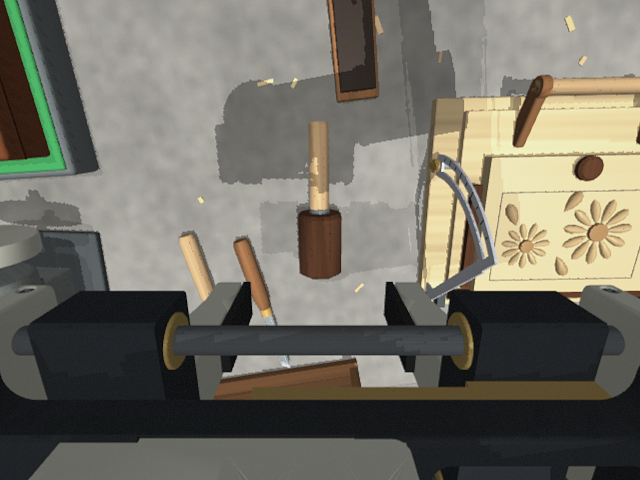

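```bash
python3 -m crank '[{"dx":48,"dy":-20,"dz":0,"wx":0,"wy":0,"wz":0,"hand":100},{"dx":48,"dy":-20,"dz":0,"wx":0,"wy":0,"wz":0,"hand":100},{"dx":48,"dy":-20,"dz":0,"wx":0,"wy":0,"wz":0,"hand":100},{"dx":48,"dy":-20,"dz":0,"wx":0,"wy":0,"wz":0,"hand":100},{"dx":48,"dy":-20,"dz":0,"wx":0,"wy":0,"wz":0,"hand":100},{"dx":48,"dy":-19,"dz":0,"wx":0,"wy":0,"wz":0,"hand":100},{"dx":49,"dy":-19,"dz":0,"wx":0,"wy":0,"wz":0,"hand":100}]'
python3 -m crank '[{"dx":0,"dy":0,"dz":0,"wx":0,"wy":0,"wz":-10,"hand":100},{"dx":0,"dy":0,"dz":0,"wx":0,"wy":0,"wz":-10,"hand":100},{"dx":0,"dy":0,"dz":0,"wx":0,"wy":0,"wz":-10,"hand":100},{"dx":0,"dy":0,"dz":0,"wx":0,"wy":0,"wz":-10,"hand":100},{"dx":0,"dy":0,"dz":0,"wx":0,"wy":0,"wz":-10,"hand":100},{"dx":0,"dy":0,"dz":0,"wx":0,"wy":0,"wz":-10,"hand":100},{"dx":0,"dy":0,"dz":0,"wx":0,"wy":0,"wz":-10,"hand":100},{"dx":0,"dy":0,"dz":0,"wx":0,"wy":0,"wz":-10,"hand":100},{"dx":0,"dy":0,"dz":0,"wx":0,"wy":0,"wz":-10,"hand":100},{"dx":0,"dy":0,"dz":0,"wx":0,"wy":0,"wz":0,"hand":100}]'
python3 - <<'E'
from h import *
from plant import finder
import cv2
cv2.imwrite("pics/w17.png",optics.capture("wrist"))
for th,z in (("bar",.064),("peg_top",.0655)):
    for d in finder.place_of(th,"wrist")[:2]: print(th,d["conf"],d["centre"],atz("wrist",d["centre"],z))
go(.5095,.1557,.2,169.5)
E
```

```text
time_s: 23.65
tcp_pos: [0.5054, 0.158, 0.2888]
eef_rot: [180.0, -0.0, 79.4]
contact_force: [1.6, 0.0, 0.5]
gripper_width: 0.0876
time_s: 24.9
tcp_pos: [0.5059, 0.1564, 0.2885]
eef_rot: [180.0, 0.0, 169.4]
contact_force: [0.8, 0.2, -0.0]
gripper_width: 0.0877
bar 0.76 [311.4, 205.8] [0.51465936 0.15491217 0.064     ]
peg_top 0.87 [239.3, 207.9] [0.60343967 0.14038474 0.0655    ]
t 25.05 tcp [0.506  0.1564 0.2885] rot [180.    0.  169.2] F [-0.8  0.4 -0. ] w 0.0876
now-axes mm [-3.6 -0.  88.5] final-axes mm [-3.6 -0.  88.5] rotvec [ 0.   0.  -0.3]
```

View pics/w17.png

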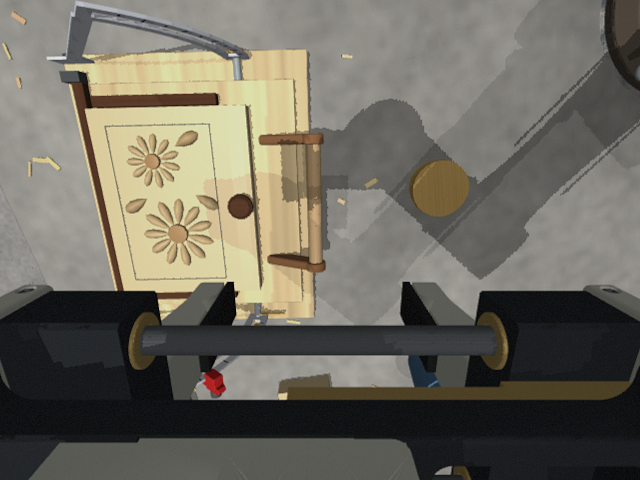

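```bash
python3 - <<'E'
from h import *
import cv2
s=optics.capture("side"); a=cv2.imread("pics/side0.png"); b=cv2.imread("pics/s14.png")
for n,im in (("before",a),("s14",b),("now",s)):
    o=[]
    for c in range(285,294):
        p=im[255:285,c,2].astype(float)
        i=[k for k in range(29) if p[k]>=130>p[k+1]]; j=[k for k in range(29) if p[k]<130<=p[k+1]]
        o.append((c,[round(255+k+(p[k]-130)/(p[k]-p[k+1]),2) for k in i],[round(255+k+(130-p[k])/(p[k+1]-p[k]),2) for k in j]))
    print(n,o)
z=np.hstack([cv2.resize(im[250:290,270:310],None,fx=6.5,fy=6.5,interpolation=cv2.INTER_CUBIC) for im in (a,b,s)])
cv2.imwrite("pics/z18.png",z)
E
```

```text
before [(285, [np.float64(262.95)], [np.float64(274.2)]), (286, [np.float64(262.86)], [np.float64(274.35)]), (287, [np.float64(262.57)], [np.float64(275.29)]), (288, [np.float64(262.42)], [np.float64(275.31)]), (289, [np.float64(262.4), np.float64(283.22)], [np.float64(276.08)]), (290, [np.float64(262.47), np.float64(281.74)], [np.float64(276.05)]), (291, [np.float64(262.69), np.float64(279.84)], [np.float64(274.88)]), (292, [np.float64(263.23), np.float64(278.24)], [np.float64(273.95), np.float64(282.36)]), (293, [np.float64(264.14), np.float64(276.29)], [np.float64(272.86), np.float64(280.61)])]
s14 [(285, [np.float64(266.56)], [np.float64(275.3)]), (286, [np.float64(266.26)], [np.float64(275.83)]), (287, [np.float64(265.67)], [np.float64(276.24)]), (288, [np.float64(265.59)], [np.float64(276.64)]), (289, [np.float64(265.62), np.float64(283.07)], [np.float64(276.59)]), (290, [np.float64(265.6), np.float64(281.8)], [np.float64(276.59)]), (291, [np.float64(265.91), np.float64(279.77)], [np.float64(276.5)]), (292, [np.float64(266.54), np.float64(278.15)], [np.float64(276.38), np.float64(282.68)]), (293, [np.float64(267.06), np.float64(276.2)], [np.float64(275.96), np.float64(281.27)])]
now [(285, [np.float64(266.53)], [np.float64(275.24)]), (286, [np.float64(265.98)], [np.float64(275.69)]), (287, [np.float64(265.67)], [np.float64(276.19)]), (288, [np.float64(265.55)], [np.float64(276.56)]), (289, [np.float64(265.51), np.float64(283.36)], [np.float64(276.57)]), (290, [np.float64(265.52), np.float64(281.89)], [np.float64(276.51)]), (291, [np.float64(265.84), np.float64(279.91)], [np.float64(276.37)]), (292, [np.float64(266.47), np.float64(278.36)], [np.float64(276.15), np.float64(282.33)]), (293, [np.float64(266.92), np.float64(277.05)], [np.float64(275.68), np.float64(280.93)])]
```

View pics/z18.png

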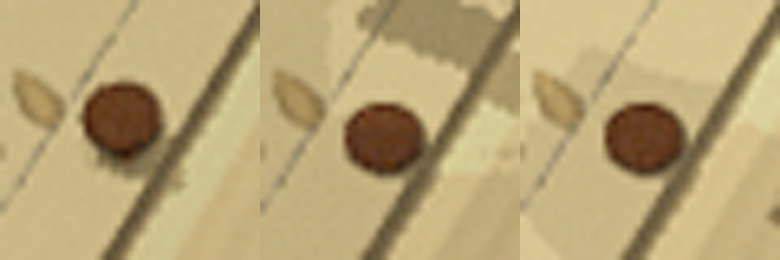

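```bash
python3 - <<'E'
from h import *
import cv2
th=np.linspace(0,2*np.pi,721); c=np.array([.6024,.1397])
def rim(z): return np.array([proj("side",(c[0]+.016*np.cos(t),c[1]+.016*np.sin(t),z)) for t in th[::4]])
for top in (.0655,.068,.0785):
    a=rim(top);b=rim(top-.012); p=np.vstack([a,b]); print(top,"extent v",np.ptp(p[:,1]),"h",np.ptp(p[:,0]),"top only v",np.ptp(a[:,1]), "top",p[:,1].min())
    g=rim(.053); print(" to panel plane",g[:,1].max()-p[:,1].min())
E
```

```text
0.0655 extent v 13.064156869142039 h 12.852104997528727 top only v 10.369633213738325 top 263.84093700271023
 to panel plane 13.175472936065546
0.068 extent v 13.080926220685228 h 12.87438092311163 top only v 10.377162698062591 top 263.2664478494606
 to panel plane 13.749962089315204
0.0785 extent v 13.151780224817799 h 12.96878888839592 top only v 10.408685535962547 top 260.8322399427369
 to panel plane 16.18416999603886
```

```bash
python3 - <<'E'
import cv2
for f in ("side0","s14"):
    im=cv2.imread(f"pics/{f}.png")
    for c in (287,289): print(f,c,[tuple(int(v) for v in im[r,c]) for r in range(262,284)])
w=cv2.imread("pics/w17.png"); v=cv2.imread("pics/w7.png"); u=cv2.imread("pics/w13.png")
import numpy as np
cv2.imwrite("pics/z19.png",np.hstack([cv2.resize(x,None,fx=5,fy=5,interpolation=cv2.INTER_CUBIC) for x in (v[142:190,376:424],u[142:190,376:424],w[182:230,216:264])]))
E
```

```text
side0 287 [(115, 162, 182), (30, 52, 90), (27, 58, 103), (27, 61, 103), (34, 63, 103), (38, 65, 105), (32, 59, 99), (40, 67, 105), (37, 68, 106), (36, 61, 103), (29, 52, 91), (24, 44, 59), (54, 78, 93), (74, 107, 120), (95, 139, 155), (128, 175, 195), (134, 184, 203), (134, 183, 203), (131, 181, 201), (133, 183, 203), (135, 185, 204), (133, 185, 203)]
side0 289 [(91, 134, 156), (27, 55, 91), (26, 61, 98), (33, 63, 101), (33, 63, 105), (28, 56, 100), (24, 56, 99), (32, 62, 98), (39, 64, 100), (32, 62, 102), (23, 53, 87), (6, 22, 49), (29, 59, 84), (64, 97, 117), (78, 114, 127), (106, 149, 167), (135, 186, 205), (133, 184, 203), (134, 184, 203), (135, 184, 204), (123, 168, 187), (85, 123, 138)]
s14 287 [(139, 190, 208), (139, 191, 210), (144, 194, 212), (121, 171, 190), (31, 68, 101), (37, 64, 108), (33, 63, 109), (29, 61, 101), (34, 59, 96), (31, 59, 96), (29, 61, 100), (38, 59, 99), (36, 56, 95), (28, 48, 85), (62, 98, 114), (113, 160, 181), (127, 178, 197), (129, 177, 197), (126, 173, 194), (128, 176, 195), (131, 179, 198), (133, 178, 197)]
s14 289 [(142, 191, 209), (143, 193, 211), (144, 194, 213), (124, 174, 193), (29, 52, 92), (42, 72, 112), (39, 70, 112), (34, 64, 103), (37, 62, 100), (19, 54, 95), (34, 62, 96), (29, 57, 93), (22, 56, 99), (23, 48, 89), (44, 70, 85), (102, 143, 161), (129, 179, 197), (130, 178, 197), (131, 175, 196), (125, 173, 193), (111, 156, 176), (80, 119, 132)]
```

View pics/z19.png

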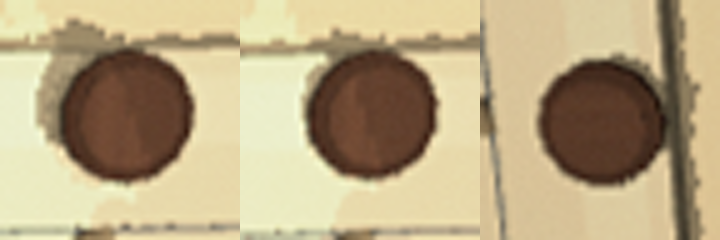

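```bash
python3 - <<'E'
import cv2,numpy as np
w=cv2.imread("pics/w17.png"); s=cv2.imread("pics/s14.png")
cv2.imwrite("pics/z20.png",cv2.resize(w[90:300,90:270],None,fx=2.85,fy=2.85,interpolation=cv2.INTER_CUBIC))
from h import *
s=optics.capture("side"); cv2.imwrite("pics/s20.png",s)
cv2.imwrite("pics/z21.png",cv2.resize(s[205:325,210:340],None,fx=5,fy=5,interpolation=cv2.INTER_CUBIC))
E
```

```text
(no output)
```

View pics/z20.png

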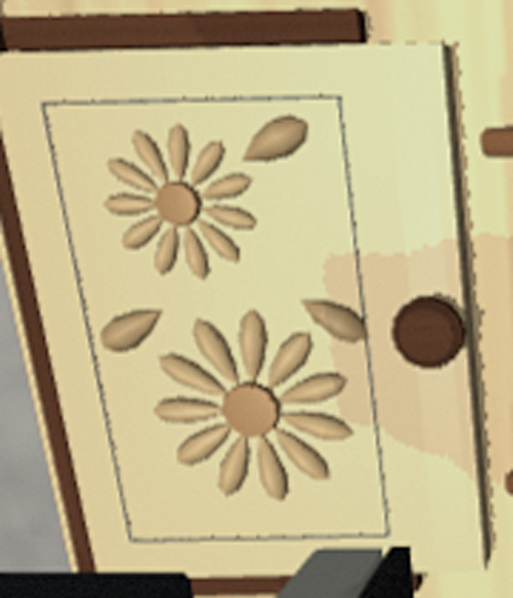

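View pics/z21.png

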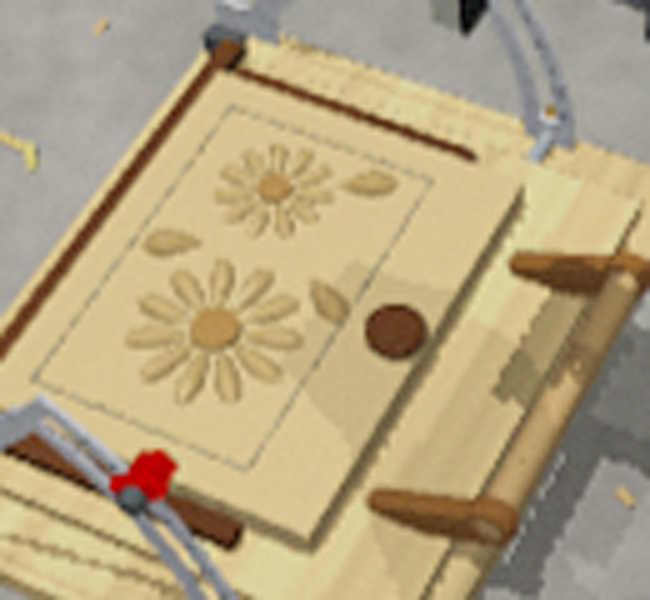

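```bash
python3 - <<'E'
from h import *
import cv2
W=lambda p:np.array([p[0]/2.85+90-.32,p[1]/2.85+90-.32]); S=lambda p:np.array([p[0]/5+210-.4,p[1]/5+205-.4])
w=np.array([W(p) for p in((42,103),(341,97),(388,535),(130,540))],np.float32); s=np.array([S(p) for p in((232,105),(433,180),(250,467),(35,380))],np.float32)
H=cv2.getPerspectiveTransform(w,s)
ap=lambda p:cv2.perspectiveTransform(np.float32([[p]]),H)[0,0]
for n,a,b in (("peg",(429,331),(396,331)),("corner1",(447,45),(522,190)),("corner2",(487,565),(310,545)),("flower",(250,409),(214,329)),("flower2",(178,203),(275,187))):
    print(n,"obs-pred side px",S(b)-ap(W(a)))
# model parallax
def model(z):
    X=(.6024,.1397,z); return proj("side",X),proj("wrist",X)
pw=[proj("wrist",atz("wrist",q,.053)) for q in w]
ws=np.float32([proj("wrist",(atz("side",q,.053))) for q in s])
H2=cv2.getPerspectiveTransform(ws,s)
for h in (4,8,12.5,15,16,28):
    a,b=model(.053+h/1000); print(h,a-cv2.perspectiveTransform(np.float32([[b]]),H2)[0,0])
E
```

```text
peg obs-pred side px [ 0.50471191 -1.03047485]
corner1 obs-pred side px [-0.41357422  1.49419556]
corner2 obs-pred side px [-1.2197937   3.44646606]
flower obs-pred side px [-0.24059448 -0.18413696]
flower2 obs-pred side px [ 0.21199951 -0.43548584]
4 [ 0.38728273 -0.99451016]
8 [ 0.7834785  -1.99581356]
12.5 [ 1.24015375 -3.13049797]
15 [ 1.49902709 -3.76465829]
16 [ 1.60364167 -4.01911192]
28 [ 2.90792672 -7.1073759 ]
```

```bash
python3 - <<'E'
from h import *
print(atz("wrist",(316,202),.064),atz("wrist",(316.5,202),.064))
for a in ((317.5,137),(316,264)): print(atz("wrist",a,.064))
go(.5100,.1555,.2,169.5)
E
python3 -m crank '[{"dx":-4,"dy":0,"dz":45,"wx":0,"wy":0,"wz":0,"hand":50},{"dx":0,"dy":0,"dz":50,"wx":0,"wy":0,"wz":0,"hand":50},{"dx":0,"dy":0,"dz":50,"wx":0,"wy":0,"wz":0,"hand":50},{"dx":0,"dy":0,"dz":0,"wx":0,"wy":0,"wz":0,"hand":50}]' 30
python3 - <<'E'
from h import *
import cv2
cv2.imwrite("pics/w22.png",optics.capture("wrist"))
go(.5100,.1555,.045,169.5)
E
```

```text
[0.50812989 0.1511935  0.064     ] [0.50751822 0.15130903 0.064     ]
[0.49194544 0.07569866 0.064     ]
[0.52360638 0.23239    0.064     ]
t 25.15 tcp [0.506  0.1564 0.2885] rot [-180.     0.   169.3] F [ 0.3 -0.1 -0.2] w 0.0876
now-axes mm [-4.1 -0.1 88.5] final-axes mm [-4.1 -0.1 88.5] rotvec [-0.   0.  -0.2]
time_s: 25.65
tcp_pos: [0.5076, 0.1542, 0.1404]
eef_rot: [-179.7, -0.3, 169.3]
contact_force: [0.2, -0.0, 0.4]
gripper_width: 0.0531
t 25.7 tcp [0.5096 0.1552 0.1433] rot [-1.799e+02 -1.000e-01  1.694e+02] F [1.  0.4 1. ] w 0.0491
now-axes mm [-0.5  0.6 98.3] final-axes mm [-0.3  0.4 98.3] rotvec [-0.1 -0.1 -0.1]
```

View pics/w22.png

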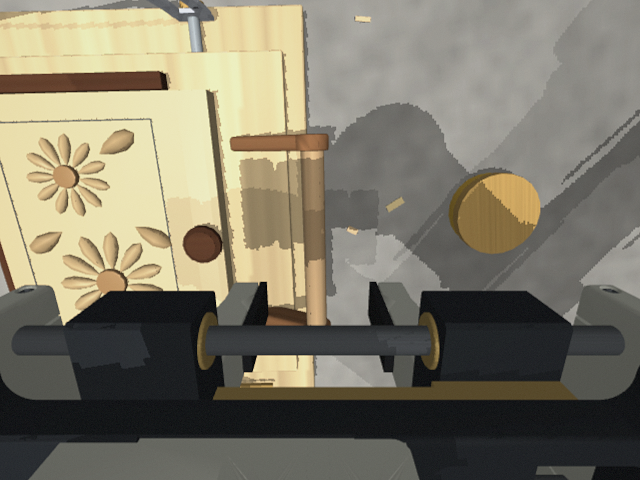

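```bash
python3 -m crank '[{"dx":0,"dy":0,"dz":50,"wx":0,"wy":0,"wz":0,"hand":50},{"dx":0,"dy":0,"dz":40,"wx":0,"wy":0,"wz":0,"hand":50},{"dx":0,"dy":0,"dz":10,"wx":0,"wy":0,"wz":0,"hand":50},{"dx":0,"dy":0,"dz":0,"wx":0,"wy":0,"wz":0,"hand":50}]' 30
python3 -m crank '[{"dx":0,"dy":0,"dz":0,"wx":0,"wy":0,"wz":0,"hand":5},{"dx":0,"dy":0,"dz":0,"wx":0,"wy":0,"wz":0,"hand":5},{"dx":0,"dy":0,"dz":0,"wx":0,"wy":0,"wz":0,"hand":5},{"dx":0,"dy":0,"dz":0,"wx":0,"wy":0,"wz":0,"hand":5},{"dx":0,"dy":0,"dz":0,"wx":0,"wy":0,"wz":0,"hand":5}]' 25
python3 -c "
from h import *
go(.5100,.1555,.042,169.5)"
```

```text
time_s: 26.2
tcp_pos: [0.5112, 0.1564, 0.0452]
eef_rot: [179.9, 0.1, 169.4]
contact_force: [0.5, 0.3, 0.4]
gripper_width: 0.0439
time_s: 26.82
tcp_pos: [0.5106, 0.1558, 0.0443]
eef_rot: [180.0, 0.1, 169.4]
contact_force: [0.0, 0.1, 5.6]
gripper_width: 0.0099
t 26.825 tcp [0.5106 0.1558 0.0443] rot [1.800e+02 1.000e-01 1.694e+02] F [0.  0.1 5.6] w 0.0099
now-axes mm [ 0.5 -0.5  2.3] final-axes mm [ 0.5 -0.4  2.3] rotvec [ 0.   0.1 -0.1]
```

```bash
python3 -m crank '[{"dx":0,"dy":0,"dz":0,"wx":0,"wy":0,"wz":0,"hand":40},{"dx":0,"dy":0,"dz":0,"wx":0,"wy":0,"wz":0,"hand":40},{"dx":0,"dy":0,"dz":5,"wx":0,"wy":0,"wz":0,"hand":40},{"dx":0,"dy":0,"dz":0,"wx":0,"wy":0,"wz":0,"hand":40}]' 25
python3 -m crank '[{"dx":0,"dy":0,"dz":0,"wx":0,"wy":0,"wz":0,"hand":10},{"dx":0,"dy":0,"dz":0,"wx":0,"wy":0,"wz":0,"hand":10},{"dx":0,"dy":0,"dz":0,"wx":0,"wy":0,"wz":0,"hand":10},{"dx":0,"dy":0,"dz":0,"wx":0,"wy":0,"wz":0,"hand":10}]' 25
```

```text
time_s: 27.32
tcp_pos: [0.5094, 0.1554, 0.0378]
eef_rot: [-180.0, -0.1, 169.4]
contact_force: [-0.6, 0.5, -0.3]
gripper_width: 0.0345
time_s: 27.82
tcp_pos: [0.5105, 0.1557, 0.0386]
eef_rot: [180.0, 0.0, 169.4]
contact_force: [4.5, -3.1, -3.0]
gripper_width: 0.017
```

```bash
cat > /tmp/idx.py <<'E'
from h import *
from plant import finder
from scipy.optimize import least_squares
import cv2,sys
D={}
for cam in ("side","top"):
    im=optics.capture(cam); cv2.imwrite(f"pics/{cam}_{sys.argv[1]}.png",im)
    for th in ("index_mark","pointer"):
        r=finder.place_of(th,cam); D[cam,th]=[(d["conf"],d["centre"]) for d in r[:2]]
        print(cam,th,D[cam,th])
E
python3 /tmp/idx.py a
python3 - <<'E'
import cv2,numpy as np
s=cv2.imread("pics/side_a.png");t=cv2.imread("pics/top_a.png")
a=cv2.resize(s[270:350,180:280],None,fx=4,fy=4,interpolation=cv2.INTER_CUBIC);b=cv2.resize(t[180:260,190:290],None,fx=4,fy=4,interpolation=cv2.INTER_CUBIC)
cv2.imwrite("pics/z23.png",np.hstack([a,b]))
E
```

```text
side index_mark [(0.6, [238.8, 303.2]), (0.15, [263.6, 263.6])]
side pointer [(0.6, [264.5, 339.5])]
top index_mark [(0.49, [216.3, 207.0])]
top pointer [(0.48, [401.5, 244.1])]
```

View pics/z23.png

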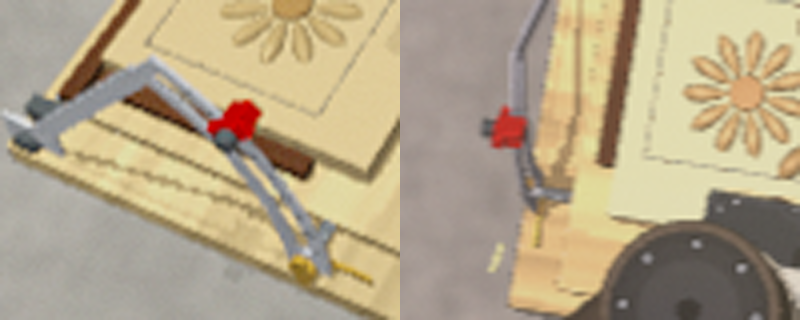

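```bash
cat > /tmp/fit.py <<'E'
from h import *
from scipy.optimize import least_squares
bar=np.array([.5100,.1556,.064])
def circ(th,yaw,dx,dy):
    u=np.array([np.cos(yaw),np.sin(yaw),0]);v=np.array([-u[1],u[0],0])
    C=bar+.29*u-[0,0,.040]+.176*v+[dx,dy,0]; a=th+.0135
    return C-.222*np.cos(a)*u+.222*np.sin(a)*np.array([0,0,1])
yaw=np.radians(-10.55)
for n,obs in (("det1",[("side",(237,302.4)),("top",(217.8,207.8))]),("det2",[("side",(238.8,303.2)),("top",(216.3,207))]),("red",[("side",(239.5,300.5)),("top",(217.5,212))]),("side",[("side",(238,302.8))]),("top",[("top",(217,207.4))])):
    f=lambda p:np.concatenate([proj(c,circ(p[0],yaw,0,0))-np.array(x) for c,x in obs])
    r=least_squares(f,[.55]); print(n,r.x,np.round(r.fun,1))
print("pointer pred",proj("side",circ(0,yaw,0,0)),proj("top",circ(0,yaw,0,0)))
for t in (.4,.5,.55,.6,.65,.7): print(t,proj("side",circ(t,yaw,0,0)).round(1),proj("top",circ(t,yaw,0,0)).round(1), "bar fwd/up mm",np.round(292.75*np.array([np.cos(.1371)-np.cos(.1371+t),np.sin(.1371+t)-np.sin(.1371)]),1))
E
python3 /tmp/fit.py
```

```text
det1 [0.66547388] [ 1.6 -4.   0.6  2.7]
det2 [0.65539932] [ 0.5 -4.1  2.1  4.1]
red [0.64189268] [ 0.7 -0.6  0.9 -0.1]
side [0.63592583] [ 2.6 -2.5]
top [0.71534569] [ 1.3 -0. ]
pointer pred [264.44098596 336.71081981] [223.31565055 233.66032976]
0.4 [253.4 315.5] [219.4 223.8] bar fwd/up mm [ 38.5 109.8]
0.5 [248.5 309.2] [218.9 219.4] bar fwd/up mm [ 54.7 134.1]
0.55 [245.8 306. ] [218.6 216.9] bar fwd/up mm [ 63.7 145.7]
0.6 [242.8 302.7] [218.5 214.2] bar fwd/up mm [ 73.2 156.8]
0.65 [239.7 299.4] [218.4 211.4] bar fwd/up mm [ 83.4 167.3]
0.7 [236.3 296.1] [218.3 208.4] bar fwd/up mm [ 94.  177.4]
```

```bash
python3 -m crank '[{"dx":-2.4,"dy":0,"dz":-14.4,"wx":0,"wy":0,"wz":0,"hand":10},{"dx":-3,"dy":0,"dz":-14.4,"wx":0,"wy":0,"wz":0,"hand":10},{"dx":-3.8,"dy":0,"dz":-14.1,"wx":0,"wy":0,"wz":0,"hand":10},{"dx":-4.5,"dy":0,"dz":-13.9,"wx":0,"wy":0,"wz":0,"hand":10},{"dx":0,"dy":0,"dz":0,"wx":0,"wy":0,"wz":0,"hand":10}]' 30
python3 /tmp/idx.py b
```

```text
time_s: 28.75
tcp_pos: [0.5236, 0.1534, 0.0957]
eef_rot: [179.9, 0.0, 169.4]
contact_force: [3.8, 1.4, -7.2]
gripper_width: 0.0159
side index_mark [(0.42, [232.9, 301.6])]
side pointer [(0.73, [261.6, 329.4])]
top index_mark [(0.39, [217.5, 208.3]), (0.35, [471.2, 232.9])]
top pointer [(0.57, [216.6, 232.8])]
```

View pics/side_b.png

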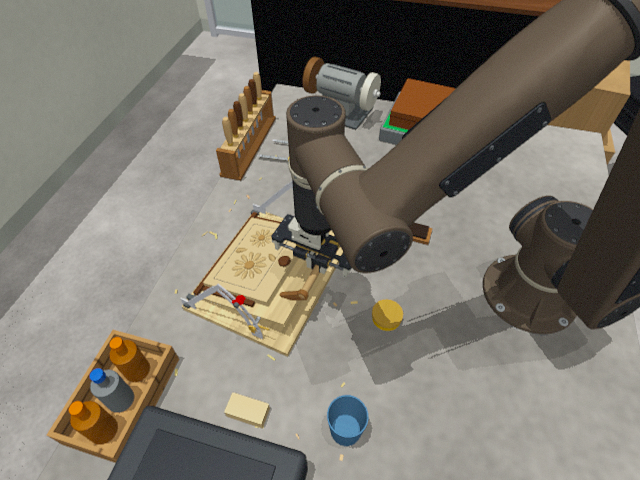

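```bash
python3 -m crank '[{"dx":-5.2,"dy":0,"dz":-13.7,"wx":0,"wy":0,"wz":0,"hand":10},{"dx":-5.9,"dy":0,"dz":-13.4,"wx":0,"wy":0,"wz":0,"hand":10},{"dx":-6.5,"dy":0,"dz":-13.1,"wx":0,"wy":0,"wz":0,"hand":10},{"dx":-7.2,"dy":0,"dz":-12.8,"wx":0,"wy":0,"wz":0,"hand":10},{"dx":-7.8,"dy":0,"dz":-12.4,"wx":0,"wy":0,"wz":0,"hand":10},{"dx":-8.4,"dy":0,"dz":-11.9,"wx":0,"wy":0,"wz":0,"hand":10},{"dx":0,"dy":0,"dz":0,"wx":0,"wy":0,"wz":0,"hand":10}]' 30
python3 /tmp/idx.py c
python3 - <<'E'
import cv2,numpy as np
s=cv2.imread("pics/side_c.png");t=cv2.imread("pics/top_c.png")
a=cv2.resize(s[250:350,180:280],None,fx=4,fy=4,interpolation=cv2.INTER_CUBIC);b=cv2.resize(t[170:270,190:290],None,fx=4,fy=4,interpolation=cv2.INTER_CUBIC)
cv2.imwrite("pics/z24.png",np.hstack([a,b]))
E
```

```text
time_s: 29.92
tcp_pos: [0.5627, 0.1467, 0.1738]
eef_rot: [179.9, -0.1, 169.4]
contact_force: [-7.6, 8.6, 1.2]
gripper_width: 0.0138
side index_mark [(0.41, [237.5, 301.5])]
side pointer [(0.9, [250.0, 313.1]), (0.38, [238.3, 300.6])]
top index_mark [(0.64, [217.3, 209.7]), (0.47, [172.5, 316.6])]
top pointer [(0.88, [217.8, 217.8]), (0.34, [163.2, 241.5])]
```

View pics/z24.png

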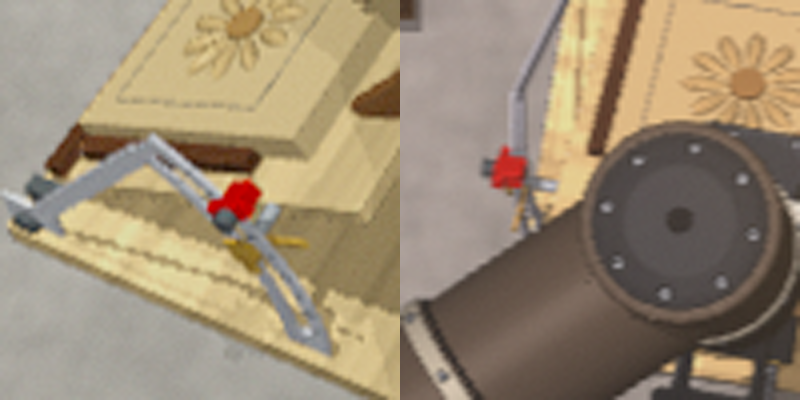

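View pics/side_c.png

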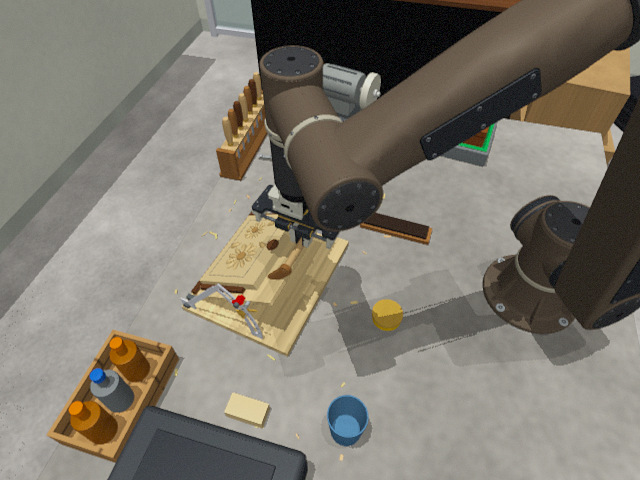

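```bash
python3 - <<'E'
from h import *
import cv2
cv2.imwrite("pics/w25.png",optics.capture("wrist"))
go(.5100,.1556,.0386,169.4); s=get_state();print(s["moment"],s["joint_torque"])
E
```

```text
t 30.275 tcp [0.562  0.1468 0.1729] rot [179.9  -0.2 169.4] F [-7.2  9.1  1.3] w 0.0131
now-axes mm [ 52.4  -1.1 134.4] final-axes mm [ 52.8  -0.9 134.3] rotvec [ 0.1 -0.2  0. ]
[ 3.4367861   2.46472007 -0.01352516] [-5.88855788e+00 -4.55548525e+01  2.76119685e+01  1.01888055e+01
  2.06629490e-01  2.93004443e-02]
```

View pics/w25.png

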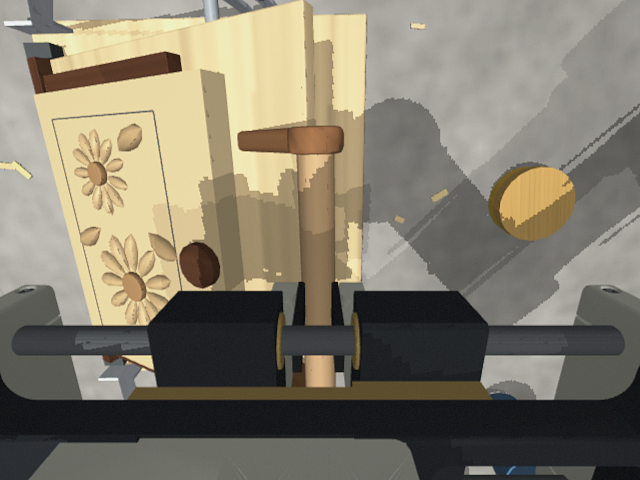

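```bash
python3 -m crank '[{"dx":8.4,"dy":0,"dz":11.9,"wx":0,"wy":0,"wz":0,"hand":10},{"dx":7.8,"dy":0,"dz":12.4,"wx":0,"wy":0,"wz":0,"hand":10},{"dx":7.2,"dy":0,"dz":12.8,"wx":0,"wy":0,"wz":0,"hand":10},{"dx":6.5,"dy":0,"dz":13.1,"wx":0,"wy":0,"wz":0,"hand":10},{"dx":5.9,"dy":0,"dz":13.4,"wx":0,"wy":0,"wz":0,"hand":10},{"dx":5.2,"dy":0,"dz":13.7,"wx":0,"wy":0,"wz":0,"hand":10},{"dx":4.5,"dy":0,"dz":13.9,"wx":0,"wy":0,"wz":0,"hand":10},{"dx":3.8,"dy":0,"dz":14.1,"wx":0,"wy":0,"wz":0,"hand":10},{"dx":3,"dy":0,"dz":14.4,"wx":0,"wy":0,"wz":0,"hand":10},{"dx":2.4,"dy":0,"dz":14.4,"wx":0,"wy":0,"wz":0,"hand":10}]' 30
python3 -m crank '[{"dx":0,"dy":0,"dz":0,"wx":0,"wy":0,"wz":0,"hand":10}]'
python3 - <<'E'
from h import *
import cv2
cv2.imwrite("pics/w26.png",optics.capture("wrist"))
go(.5100,.1556,.0386,169.4)
E
```

```text
time_s: 31.52
tcp_pos: [0.512, 0.1557, 0.0431]
eef_rot: [-179.9, 0.2, 169.6]
contact_force: [-41.9, -7.5, 144.2]
gripper_width: 0.0091
time_s: 31.65
tcp_pos: [0.5121, 0.1557, 0.0444]
eef_rot: [180.0, 0.3, 169.6]
contact_force: [-17.4, -7.3, 62.7]
gripper_width: 0.0087
t 31.7 tcp [0.512  0.1557 0.0445] rot [180.    0.3 169.6] F [-17.8  -7.4  62.4] w 0.0089
now-axes mm [ 2.  -0.5  5.8] final-axes mm [ 2.  -0.5  5.9] rotvec [0.  0.3 0.2]
```

View pics/w26.png

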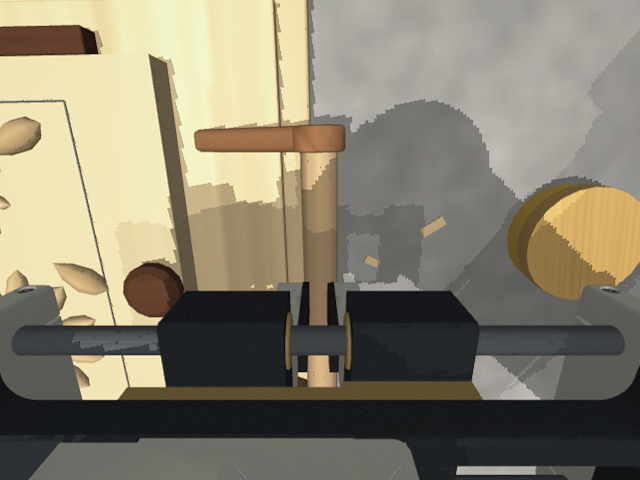

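```bash
python3 -m crank '[{"dx":0,"dy":0,"dz":-4,"wx":0,"wy":0,"wz":0,"hand":45},{"dx":0,"dy":0,"dz":0,"wx":0,"wy":0,"wz":0,"hand":45},{"dx":0,"dy":0,"dz":0,"wx":0,"wy":0,"wz":0,"hand":45},{"dx":0,"dy":0,"dz":0,"wx":0,"wy":0,"wz":0,"hand":45}]' 30
python3 - <<'E'
from h import *
import cv2
cv2.imwrite("pics/w27.png",optics.capture("wrist"));cv2.imwrite("pics/s27.png",optics.capture("side"))
go(.5100,.1556,.0386,169.4)
E
```

```text
time_s: 32.2
tcp_pos: [0.5096, 0.1555, 0.0417]
eef_rot: [-179.9, -0.1, 169.4]
contact_force: [-0.8, -0.1, -0.2]
gripper_width: 0.0385
t 32.3 tcp [0.5097 0.1556 0.0419] rot [-180.    -0.   169.4] F [-0.9 -0.  -0.7] w 0.0392
now-axes mm [-0.3  0.1  3.3] final-axes mm [-0.3  0.1  3.3] rotvec [-0. -0.  0.]
```

View pics/w27.png

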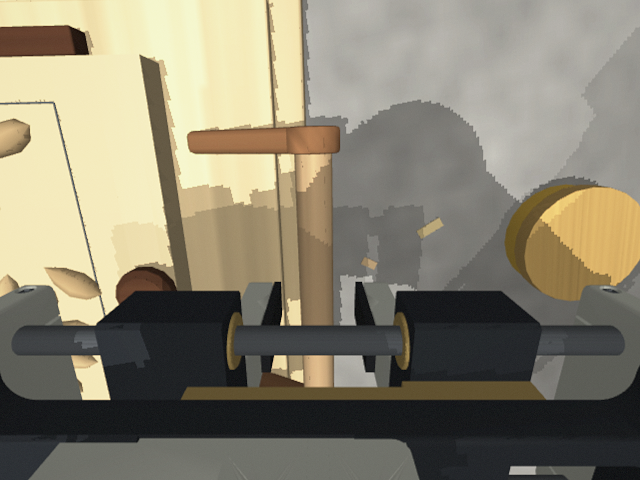

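View pics/s27.png

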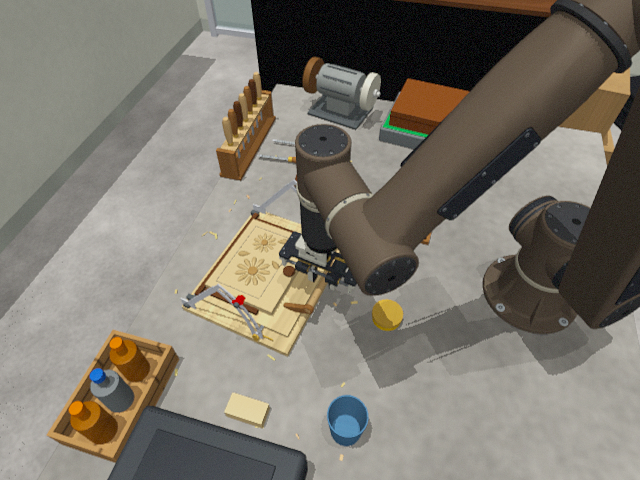

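```bash
python3 -m crank '[{"dx":0,"dy":0,"dz":4,"wx":0,"wy":0,"wz":0,"hand":42},{"dx":0,"dy":0,"dz":4,"wx":0,"wy":0,"wz":0,"hand":42}]' 30
python3 -m crank '[{"dx":0,"dy":0,"dz":3,"wx":0,"wy":0,"wz":0,"hand":42}]'
python3 -m crank '[{"dx":0,"dy":0,"dz":2,"wx":0,"wy":0,"wz":0,"hand":42},{"dx":0,"dy":0,"dz":0,"wx":0,"wy":0,"wz":0,"hand":42}]'
```

```text
time_s: 32.55
tcp_pos: [0.5098, 0.1557, 0.0341]
eef_rot: [-180.0, -0.0, 169.4]
contact_force: [-0.6, 0.1, 1.2]
gripper_width: 0.0367
time_s: 32.67
tcp_pos: [0.5098, 0.1556, 0.031]
eef_rot: [-180.0, -0.0, 169.4]
contact_force: [-0.5, -0.3, 0.4]
gripper_width: 0.037
time_s: 32.92
tcp_pos: [0.5098, 0.1556, 0.0293]
eef_rot: [-180.0, -0.0, 169.4]
contact_force: [-0.3, 0.8, 0.4]
gripper_width: 0.0363
```

```bash
python3 -m crank '[{"dx":0,"dy":0,"dz":2,"wx":0,"wy":0,"wz":0,"hand":42}]'
python3 -m crank '[{"dx":0,"dy":0,"dz":2,"wx":0,"wy":0,"wz":0,"hand":42},{"dx":0,"dy":0,"dz":0,"wx":0,"wy":0,"wz":0,"hand":42}]'
python3 -m crank '[{"dx":0,"dy":0,"dz":0,"wx":0,"wy":0,"wz":0,"hand":10},{"dx":0,"dy":0,"dz":0,"wx":0,"wy":0,"wz":0,"hand":10},{"dx":0,"dy":0,"dz":0,"wx":0,"wy":0,"wz":0,"hand":10},{"dx":0,"dy":0,"dz":0,"wx":0,"wy":0,"wz":0,"hand":10},{"dx":0,"dy":0,"dz":0,"wx":0,"wy":0,"wz":0,"hand":10}]' 30
```

```text
time_s: 33.05
tcp_pos: [0.5101, 0.1558, 0.0276]
eef_rot: [180.0, 0.0, 169.4]
contact_force: [0.0, 0.1, -0.1]
gripper_width: 0.0372
time_s: 33.3
tcp_pos: [0.5098, 0.1556, 0.0253]
eef_rot: [-180.0, -0.0, 169.4]
contact_force: [0.5, 0.5, -0.4]
gripper_width: 0.0371
time_s: 33.92
tcp_pos: [0.5105, 0.1557, 0.0256]
eef_rot: [180.0, 0.0, 169.4]
contact_force: [4.5, -2.5, -1.9]
gripper_width: 0.0168
```

```bash
python3 -m crank '[{"dx":-2.4,"dy":0,"dz":-14.4,"wx":0,"wy":0,"wz":0,"hand":10},{"dx":-3,"dy":0,"dz":-14.4,"wx":0,"wy":0,"wz":0,"hand":10},{"dx":-3.8,"dy":0,"dz":-14.1,"wx":0,"wy":0,"wz":0,"hand":10},{"dx":-4.5,"dy":0,"dz":-13.9,"wx":0,"wy":0,"wz":0,"hand":10},{"dx":0,"dy":0,"dz":0,"wx":0,"wy":0,"wz":0,"hand":10}]' 30
python3 -m crank '[{"dx":-4.7,"dy":0.2,"dz":-13.7,"wx":0,"wy":0,"wz":0,"hand":10},{"dx":-5.4,"dy":0.2,"dz":-13.4,"wx":0,"wy":0,"wz":0,"hand":10},{"dx":-6.2,"dy":0.3,"dz":-13.1,"wx":0,"wy":0,"wz":0,"hand":10},{"dx":-6.9,"dy":0.3,"dz":-12.8,"wx":0,"wy":0,"wz":0,"hand":10},{"dx":0,"dy":0,"dz":0,"wx":0,"wy":0,"wz":0,"hand":10}]' 30
```

```text
time_s: 34.55
tcp_pos: [0.5236, 0.1535, 0.0827]
eef_rot: [179.9, 0.0, 169.4]
contact_force: [3.4, 1.4, -7.0]
gripper_width: 0.017
time_s: 35.17
tcp_pos: [0.5464, 0.1497, 0.1351]
eef_rot: [-180.0, -0.0, 169.4]
contact_force: [4.1, -1.0, -8.6]
gripper_width: 0.0166
```

```bash
python3 -m crank '[{"dx":-7.8,"dy":0.2,"dz":-12.4,"wx":0,"wy":0,"wz":0,"hand":10},{"dx":-8.4,"dy":0.2,"dz":-11.9,"wx":0,"wy":0,"wz":0,"hand":10},{"dx":-9,"dy":0,"dz":-11.5,"wx":0,"wy":0,"wz":0,"hand":10},{"dx":0,"dy":0,"dz":0,"wx":0,"wy":0,"wz":0,"hand":10}]' 30
python3 /tmp/idx.py d
python3 - <<'E'
import cv2,numpy as np
s=cv2.imread("pics/side_d.png");t=cv2.imread("pics/top_d.png")
a=cv2.resize(s[280:330,210:270],None,fx=6.5,fy=6.5,interpolation=cv2.INTER_CUBIC);b=cv2.resize(t[190:240,195:255],None,fx=6.5,fy=6.5,interpolation=cv2.INTER_CUBIC)
cv2.imwrite("pics/z28.png",np.hstack([a,b]))
E
```

```text
time_s: 35.67
tcp_pos: [0.5708, 0.1456, 0.1727]
eef_rot: [180.0, -0.1, 169.4]
contact_force: [-7.1, 2.7, -0.1]
gripper_width: 0.0173
side index_mark [(0.44, [235.4, 301.9])]
side pointer [(0.75, [246.7, 308.6]), (0.21, [235.1, 302.4])]
top index_mark [(0.4, [215.4, 205.7])]
top pointer [(0.56, [216.7, 219.2])]
```

View pics/z28.png

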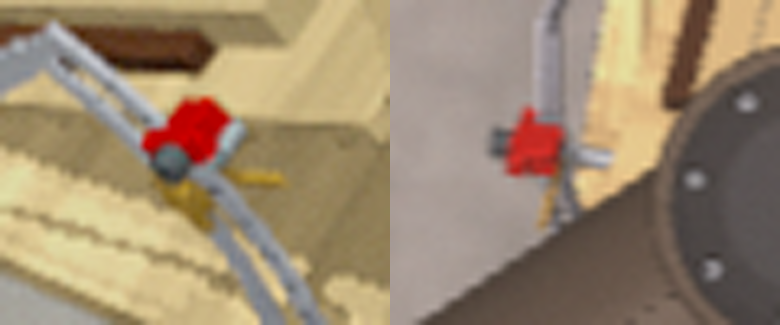

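```bash
python3 -m crank '[{"dx":-7.8,"dy":0.3,"dz":-9.9,"wx":0,"wy":0,"wz":0,"hand":10},{"dx":-8.3,"dy":0.2,"dz":-9.7,"wx":0,"wy":0,"wz":0,"hand":10},{"dx":0,"dy":0,"dz":0,"wx":0,"wy":0,"wz":0,"hand":10}]' 30
python3 /tmp/idx.py e
python3 - <<'E'
import cv2,numpy as np
s=cv2.imread("pics/side_e.png");t=cv2.imread("pics/top_e.png")
a=cv2.resize(s[280:330,210:270],None,fx=6.5,fy=6.5,interpolation=cv2.INTER_CUBIC);b=cv2.resize(t[190:240,195:255],None,fx=6.5,fy=6.5,interpolation=cv2.INTER_CUBIC)
cv2.imwrite("pics/z29.png",np.hstack([a,b]))
E
```

```text
time_s: 36.35
tcp_pos: [0.5869, 0.143, 0.1921]
eef_rot: [180.0, -0.0, 169.4]
contact_force: [-8.6, 1.7, 1.9]
gripper_width: 0.0171
side index_mark [(0.41, [250.5, 413.7])]
side pointer [(0.94, [239.5, 301.9])]
top index_mark [(0.6, [214.6, 207.9]), (0.5, [215.1, 216.3])]
top pointer [(0.91, [214.8, 214.9])]
```

View pics/z29.png

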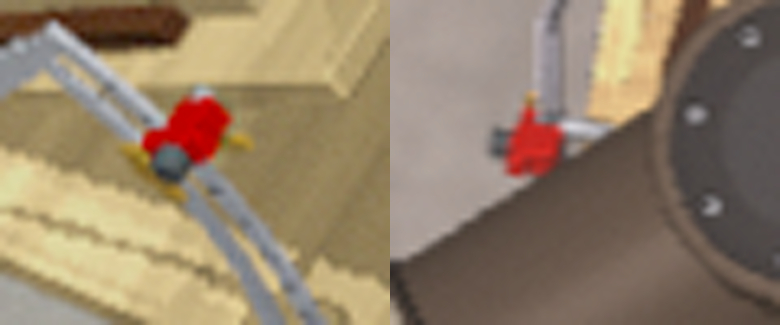

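```bash
python3 -m crank '[{"dx":-2.5,"dy":0.2,"dz":-3.6,"wx":0,"wy":0,"wz":0,"hand":10},{"dx":-2.5,"dy":0.2,"dz":-3.6,"wx":0,"wy":0,"wz":0,"hand":10},{"dx":0,"dy":0,"dz":0,"wx":0,"wy":0,"wz":0,"hand":10}]' 30
for i in f g; do python3 /tmp/idx.py $i; done
python3 - <<'E'
import cv2,numpy as np
s=cv2.imread("pics/side_f.png");t=cv2.imread("pics/top_f.png");o=cv2.imread("pics/side0.png");p=cv2.imread("pics/top0.png")
f=lambda s,t:np.hstack([cv2.resize(s[282:322,212:262],None,fx=7,fy=7,interpolation=cv2.INTER_CUBIC),cv2.resize(t[190:230,195:245],None,fx=7,fy=7,interpolation=cv2.INTER_CUBIC)])
cv2.imwrite("pics/z30.png",np.vstack([f(o,p),f(s,t)]))
E
```

```text
time_s: 37.02
tcp_pos: [0.5923, 0.1421, 0.198]
eef_rot: [-180.0, -0.0, 169.4]
contact_force: [-2.3, -1.2, -4.0]
gripper_width: 0.0168
side index_mark [(0.55, [237.4, 300.0])]
side pointer [(0.84, [241.4, 299.2])]
top index_mark [(0.43, [216.9, 207.5])]
top pointer []
side index_mark [(0.6, [235.4, 299.4])]
side pointer [(0.96, [238.3, 306.6])]
top index_mark [(0.74, [163.7, 243.2]), (0.64, [215.0, 207.0])]
top pointer [(0.91, [214.8, 214.1])]
```

View pics/z30.png

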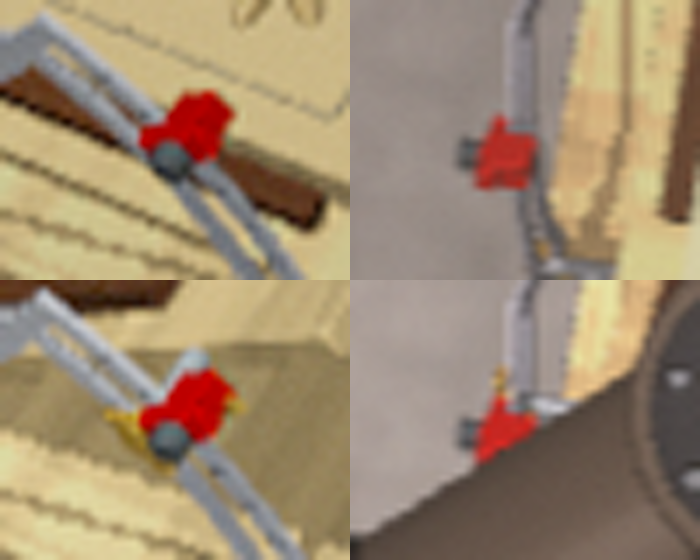

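```bash
python3 - <<'E'
import re
src=open("/tmp/fit.py").read().split("yaw=np.radians")[0]
exec(src)
import cv2
yaw=np.radians(-10.55)
def rad(r,th,dy=0):
    u=np.array([np.cos(yaw),np.sin(yaw),0]);v=np.array([-u[1],u[0],0]); C=bar+.29*u-[0,0,.040]+(.176+dy)*v; a=th+.0135
    return C-r*np.cos(a)*u+r*np.sin(a)*np.array([0,0,1])
rows=[]
for n,th in (("a",0),("d",.55),("f",.665)):
    o=[]
    for cam,(x0,y0) in (("side",(210,280)),("top",(195,190))):
        im=cv2.imread(f"pics/{cam}_{n}.png"); 
        c=cv2.resize(im[y0:y0+65,x0:x0+65],None,fx=6,fy=6,interpolation=cv2.INTER_CUBIC)
        for r in (.19,.20,.21,.222,.23,.24):
            p=(proj(cam,rad(r,th))-[x0,y0])*6+3
            cv2.circle(c,tuple(int(v) for v in p),2,(255,0,255) if r==.222 else (0,255,0),-1)
        for t in (.6,.65,.7,.75):
            p=(proj(cam,rad(.222,t))-[x0,y0])*6+3; cv2.circle(c,tuple(int(v) for v in p),2,(255,255,0),-1)
        o.append(c)
    cv2.imwrite(f"pics/ov_{n}.png",np.hstack(o))
E
```

```text
(no output)
```

View pics/ov_a.png

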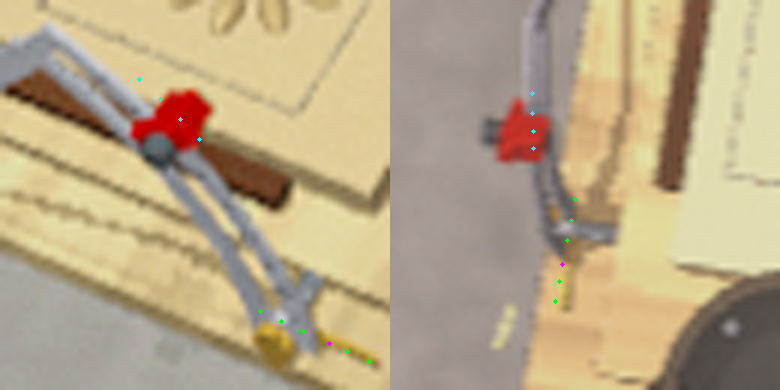

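View pics/ov_d.png

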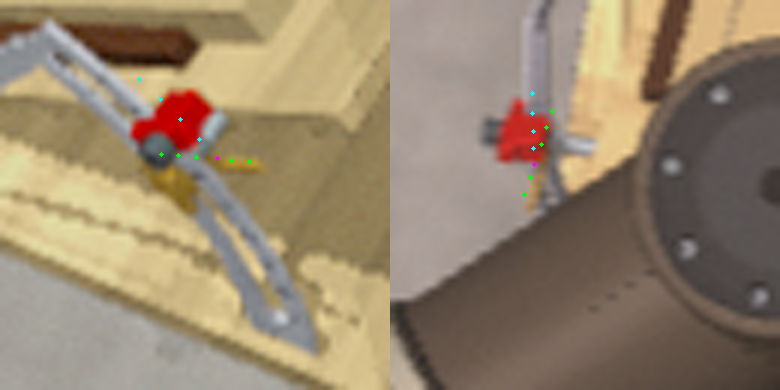

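View pics/ov_f.png

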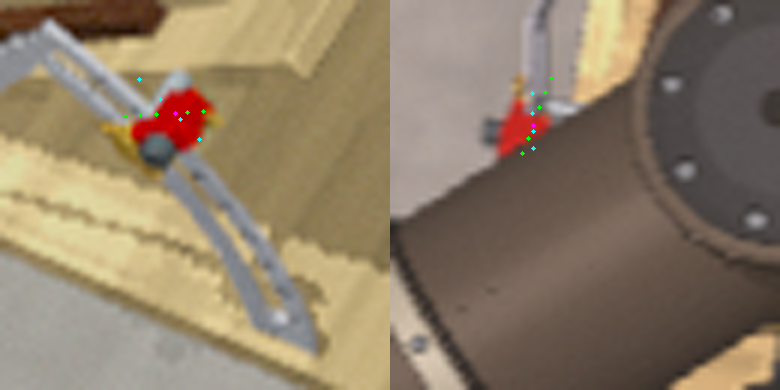

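```bash
python3 - <<'E'
src=open("/tmp/fit.py").read().split("yaw=np.radians")[0]
exec(src)
import cv2
yaw=np.radians(-10.55); u=np.array([np.cos(yaw),np.sin(yaw),0]);v=np.array([-u[1],u[0],0]); C=bar+.29*u-[0,0,.040]+.176*v
c={}
for cam in("side","top"):
    im=cv2.imread(f"pics/{cam}0.png").astype(int); m=(im[...,2]>130)&(im[...,1]<60)&(im[...,0]<70)
    n,l,st,ce=cv2.connectedComponentsWithStats(m.astype(np.uint8)); i=1+np.argmax(st[1:,4]); print(cam,st[i],ce[i]); c[cam]=ce[i]
    ys,xs=np.nonzero(l==i)
    for f in (np.argmin(ys),np.argmax(ys),np.argmin(xs),np.argmax(xs)): print(xs[f],ys[f])
def ana(a,b):
    x,r=tri([("side",a),("top",b)]); d=x-C; print("X",x.round(4),np.round(r,4),"r",np.hypot(d@u,d[2]),"theta",np.arctan2(d[2],-(d@u))-.0135,"dy",d@v)
ana(c["side"],c["top"])
ana((232.7,301.5),(216.2,207)); ana((237,301.6),(216.8,207.6)); ana((236.9,301.4),(216.5,207.3))
ana((266.1,339.3),(222,237.1))
E
```

```text
side [232 295  13  10  73] [239.01369863 299.68493151]
241 295
240 304
232 300
244 297
top [213 207   8  10  52] [216.65384615 212.26923077]
216 207
214 216
213 213
220 210
X [0.6532 0.3115 0.1666] [0.001 0.001] r 0.22789337788292005 theta 0.6627859694871949 dy 0.003454913051153042
X [0.6686 0.3144 0.1569] [0.0008 0.0008] r 0.2104840912266753 theta 0.6700161263919255 dy 0.009118118197699287
X [0.6637 0.3119 0.1551] [0.0028 0.0028] r 0.21269180061553983 theta 0.6507030094994023 dy 0.005767431767621425
X [0.664  0.3123 0.1566] [0.0032 0.0032] r 0.21346883334710356 theta 0.6565509212429563 dy 0.006231985315630258
X [0.6012 0.3206 0.0262] [0.002 0.002] r 0.23055203367168553 theta -0.003819148764572386 dy 0.002942655086499223
```

```bash
python3 -m crank '[{"dx":-1.5,"dy":0,"dz":-1.5,"wx":0,"wy":0,"wz":0,"hand":10},{"dx":0,"dy":0,"dz":0,"wx":0,"wy":0,"wz":0,"hand":10},{"dx":0,"dy":0,"dz":0,"wx":0,"wy":0,"wz":0,"hand":10},{"dx":0,"dy":0,"dz":0,"wx":0,"wy":0,"wz":0,"hand":10},{"dx":0,"dy":0,"dz":0,"wx":0,"wy":0,"wz":0,"hand":10},{"dx":0,"dy":0,"dz":0,"wx":0,"wy":0,"wz":0,"hand":10}]' 30
python3 - <<'E'
src=open("/tmp/fit.py").read().split("yaw=np.radians")[0]
exec(src)
import cv2
from plant import finder
yaw=np.radians(-10.55)
def rad(r,th):
    u=np.array([np.cos(yaw),np.sin(yaw),0]);v=np.array([-u[1],u[0],0]); C=bar+.29*u-[0,0,.040]+.176*v; a=th+.0135
    return C-r*np.cos(a)*u+r*np.sin(a)*np.array([0,0,1])
im=optics.capture("side"); cv2.imwrite("pics/side_h.png",im)
c=cv2.resize(im[275:325,205:270],None,fx=9,fy=9,interpolation=cv2.INTER_CUBIC)
for t,col in ((.62,(0,255,0)),(.66,(255,0,255)),(.70,(255,255,0))):
    for r in (.20,.222,.245):
        p=(proj("side",rad(r,t))-[205,275])*9+4; cv2.circle(c,tuple(int(q) for q in p),2,col,-1)
cv2.imwrite("pics/z31.png",c); cv2.imwrite("pics/w31.png",optics.capture("wrist"))
for th in ("mallet_head","panel_mid","peg_top"): print(th,[(d["conf"],d["centre"]) for d in finder.place_of(th,"side")[:1]])
s=get_state();print(s["time_s"],s["tcp_pos"],s["contact_force"],s["gripper_width"],np.abs(s["qd"]).max())
E
```

```text
time_s: 38.38
tcp_pos: [0.5936, 0.142, 0.1995]
eef_rot: [-180.0, -0.0, 169.4]
contact_force: [-1.1, -5.5, -5.3]
gripper_width: 0.0172
mallet_head [(0.71, [238.3, 300.9])]
panel_mid [(0.65, [253.1, 244.4])]
peg_top [(0.65, [264.8, 232.6])]
38.625 [0.59361177 0.14199169 0.19944966] [-2.0068182  -4.85718578 -5.53444655] 0.017053106415257535 0.08706777442268884
```

View pics/z31.png

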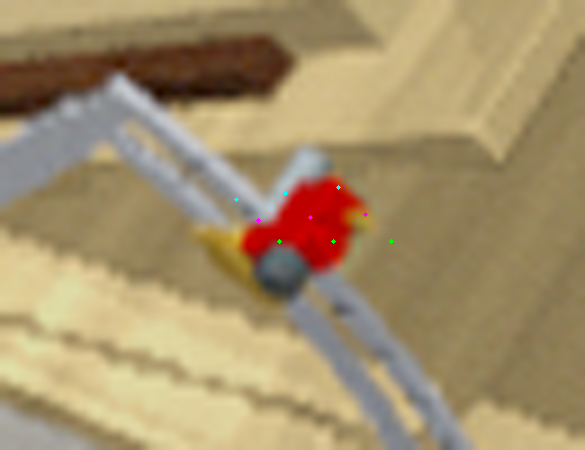

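View pics/w31.png

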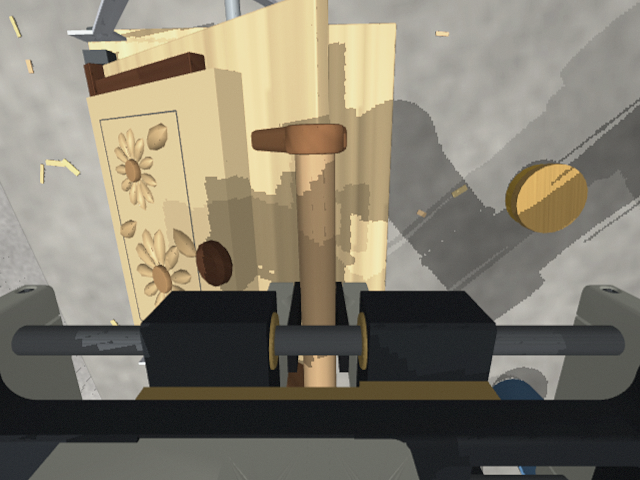

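View pics/side_h.png

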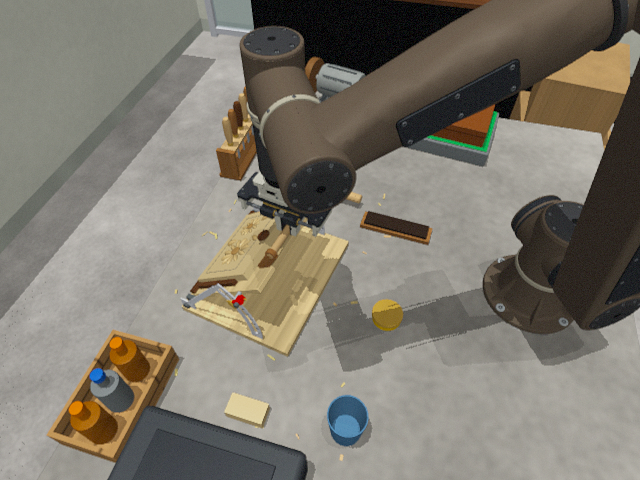

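```bash
python3 -m crank '[{"dx":0,"dy":0,"dz":0,"wx":0,"wy":0,"wz":0,"hand":10},{"dx":0,"dy":0,"dz":0,"wx":0,"wy":0,"wz":0,"hand":10},{"dx":0,"dy":0,"dz":0,"wx":0,"wy":0,"wz":0,"hand":10}]' 30; python3 -c "
from plant import order
print(order.close_job())"
```

```text
time_s: 39.0
tcp_pos: [0.5936, 0.142, 0.1994]
eef_rot: [-180.0, -0.0, 169.4]
contact_force: [-0.7, -4.7, -5.0]
gripper_width: 0.0173
the job is handed in; nothing more can be done
None
```

I handed the job in at 39 s with the board held at the red index, but **the run may count as failed on the wrist-force rule**. At 31.5 s the wrist-force reading reached about 144 N along z, and the limit is 120 N.

**The force spike:** on my first lift I gripped the bar too high, because the fingertips sit roughly 25 mm short of where I took the TCP to be. The bar slipped a few millimetres. When I lowered the board again, the gripper pressed it against its base. I then took a lower grip and lifted again without any slip.

**Peg:** I pressed it in with the mallet at a steady 11 N or so, until the force jumped to about 18 N at what I take to be its stop. The side camera showed about 13.6 mm of travel and the peg looks flush. Its start depth was never known and a second camera check of its height was imprecise, so home is likely but not proven.

**Mallet:** it lay flat on the table to the right of the board, let go, in the picture after release. I saw no sign of the mallet touching the panel. In the last picture the gripper mostly hides it.

**Board:** my last overlay put both the pointer and the red index at about 0.66 rad, within about 0.01–0.02 rad (the limit is 0.044). The pointer and index networks were noisy, and some top-camera readings disagreed by up to 0.1 rad. I relied on the colour and geometry fit instead.

**Hold:** the bar was between the fingers (17 mm opening), with about 5 N of downward load and a steady pose.

**Everything else:** the panel looked seated against its batten by eye only; I did not measure it. Nothing else in the pictures looked moved.

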